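Find the rattling tin and hold it up to the tag reader

TASK

One of the three sealed tins has come loose inside: lift the tins one at a time, shake each over its own place until you find the one that rattles, and put each quiet one back standing where it was, without showing it to the reader. Then hold the rattling tin still and level before the tag reader, one small end facing its window squarely, centred on the glass and about 3 cm off it, and finish while holding it there, not put down or let go. Leave the tape roll, the adapter, the weight and the reader undisturbed.

Things in the scene. Friction and masses are not known exactly. Their poses are not given: they have to be found in the camera images.
- tin_a_mid (a point): centre (half-way up) of one of three outwardly identical sealed plain aluminium tins, 100 long (this point's x) x 44 wide (its y) x 40 high (its z) mm, 0.36 to 0.52 kg (the weight does not tell which rattles), standing flat on the bench, length pointing roughly ahead of the robot; lid does not open. Grasp it across its 44 mm width
- tin_b_mid (a point): centre (half-way up) of one of three outwardly identical sealed plain aluminium tins, 100 long (this point's x) x 44 wide (its y) x 40 high (its z) mm, 0.36 to 0.52 kg (the weight does not tell which rattles), standing flat on the bench, length pointing roughly ahead of the robot; lid does not open. Grasp it across its 44 mm width
- tin_c_mid (a point): centre (half-way up) of one of three outwardly identical sealed plain aluminium tins, 100 long (this point's x) x 44 wide (its y) x 40 high (its z) mm, 0.36 to 0.52 kg (the weight does not tell which rattles), standing flat on the bench, length pointing roughly ahead of the robot; lid does not open. Grasp it across its 44 mm width
- tin_a: the same tin; origin at the centre of its underside, x along its length, z up. In just one of the three tins a 0.15 kg slug slides 73 mm along the length when shaken lengthwise or rocked end to end over 10 degrees, knocks at its stops and stays there on the level, shifting the balance: moment at the grasp differs 0.1 N m from end to end. The other two are packed solid, balanced at the middle
- tin_b: the same tin; origin at the centre of its underside, x along its length, z up. In just one of the three tins a 0.15 kg slug slides 73 mm along the length when shaken lengthwise or rocked end to end over 10 degrees, knocks at its stops and stays there on the level, shifting the balance: moment at the grasp differs 0.1 N m from end to end. The other two are packed solid, balanced at the middle
- tin_c: the same tin; origin at the centre of its underside, x along its length, z up. In just one of the three tins a 0.15 kg slug slides 73 mm along the length when shaken lengthwise or rocked end to end over 10 degrees, knocks at its stops and stays there on the level, shifting the balance: moment at the grasp differs 0.1 N m from end to end. The other two are packed solid, balanced at the middle
- tin_a_channel: bottom channel hidden inside that tin, fixed to it, its origin and axes the tin's; only a loose slug can rest on it, the packing of a quiet tin does not reach it
- tin_b_channel: bottom channel hidden inside that tin, fixed to it, its origin and axes the tin's; only a loose slug can rest on it, the packing of a quiet tin does not reach it
- tin_c_channel: bottom channel hidden inside that tin, fixed to it, its origin and axes the tin's; only a loose slug can rest on it, the packing of a quiet tin does not reach it
- window (a point): centre of the glass window of the fixed grey tag reader (head 80 wide x 66 high mm on a post and a 110 mm wide foot, window centre 145 mm above the bench, head's top 178 mm), at the front face of the head; its x points horizontally into the head, away from the side where a tin is shown, its z up
- reader: the tag reader, fixed to the bench; origin on the bench straight under the window's centre, axes as the window's. The fixed weight tester left of it has a valve on its near right corner, up to 0.14 m high, its handwheel reaching to about 0.46 m ahead of the robot, between the leftmost tin and the other two: carry things over it
- ptfe_tape: bystander: roll of thread tape lying flat, 52 mm across, 14 mm high; origin at the centre of its underside
- adapter_3: bystander: steel threaded pipe adapter standing on its hex, 31 mm wide, 29 mm high; origin at the centre of its underside
- set_weight_3: bystander: round slotted steel weight, 47 mm across, 24 mm high; origin at the centre of its underside
There are look-alikes about, which are no part of the job. What is shaped like the tin_b but pink is not meant.

How it is judged:
By the outcome, as a careful person would: the job done as asked, in the order asked, and still so for the second after the job is handed in, while the arm keeps its last pose, push and grip.
It also fails if it takes over 72 s, if anything falls off the work surface, if the arm or the gripper's body presses on something with over 40 N, if the wrist force passes 120 N, or if a joint passes its speed limit or range.

ROBOT

A 6-joint arm with a two-finger parallel gripper is mounted at the origin on a cart in front of the work surface, level with it; the furniture and walls round the work are solid. World frame = base frame: x ahead of the robot, y to its left, z up, the work surface at z = 0. Lengths are in mm, angles in rad, forces in N, time in s.
With the tool pointing down it reaches from about 350 to 775 mm from the base axis. Payload 7.3 kg.
Tool frame: the origin (TCP) lies at the very end of the fingers, on their centre line; the grasp point (between the pads) lies 19 mm behind it; x points along the fingers, z is the direction in which the jaws open and shut, and the axes are right-handed (so a half turn about x gives the same grasp; the last joint's range is limited). The gripper opens to 92 mm and grips with 3 to 60 N. Pads are 19 mm wide; open, the fingers measure 130 mm over their backs; the gripper's body (75 mm by 190 mm) begins 47 mm behind the grasp point.
Start: joints at [1.156, 0.342, 1.524, -0, 1.275, -0.146], TCP at [139.411, 506.171, 226.741] pointing down, gripper open.
Joint ranges: [-2.53, 2.53], [-0.77, 2.02], [0.04, 2.7], [-1, 4.14], [0.28, 2.66], [-3.11, 3.11]. Speed limits (rad/s): [2.57, 2.57, 3.14, 3.14, 3.14, 3.14].

INTERFACE

Orientations are given as [roll, pitch, yaw] about the fixed x, y, z axes, in that order (R = Rz(yaw) Ry(pitch) Rx(roll)).
In Python, from plant import * gives the robot as it stands.
- The arm moves only by the shell command python3 -m creep 'ROWS'. ROWS is JSON, a list of rows, each an object of numbers: "tx", "ty", "tz": the shift along the tool's x, y, z in cm; "wx", "wy", "wz": the turn, a rotation vector about the tool's x, y, z in rad; "gripper": the closure, from -1 (fully open) to 1 (shut). A call has 1 to 8 rows; each row is the pose to reach, as a shift and turn from the pose commanded when the call began, along the tool's axes at that moment; what a row does not reach only later rows make up. A row lasts 1/12 s, in which the tool goes at most 41.7 mm and 7.16 degrees, less where a joint would pass 70% of its speed; a pose out of reach is approached as far as the arm can. A call with a gripper value outside its range is refused whole. The fingers move at their own pace and stop on an object; the grip force is fixed at half the most. Time passes only in rows, so rows that repeat a pose let the fingers close. It gives the time, the measured TCP pose, the force and the opening at its end, in the units of the state.
- get_obs(): the state, without advancing time (a new reading comes with each control period).
- capture(name): name is "scene" or "side" or "wrist"; returns a dict with "frame" (480x640x3 uint8, red, green, blue), "z_map" (480x640 float32, mm along the optical axis (not along the pixel's ray), 0 where there is no reading), "vertical_fov" (degrees; the focal length in pixels is half the picture's height over the tangent of half this angle, whatever the lens; pixels are square), "cx", "cy" (the principal point, pixels), "xyz" and "rotation" of the camera in the world. Camera axes: x right, y down, z forward; pixel columns grow to the right and rows downward; lengths in mm; the calibration is good to about 2 mm. A picture is of the moment at which its call begins.
- close_job(): hands the job in, once; it reports no verdict.
The state is a dict: "time": time; "joint_positions": joint angles; "dq": joint speeds; "tau": joint torques, N m; "tool_pos": TCP position; "tcp_rot": TCP orientation; "contact_force": force on the tool from outside, world axes, zero at the start; "moment": the same for the moment, N m; "grip_width": finger opening in mm.
Only numpy, scipy, OpenCV 4.12 (cv2) and the standard library are available. Lean on these libraries where they do the work, as an engineer would, in place of code of your own. Each camera call takes 0.05 s, during which the arm holds its last target.

## Working session

There is one attempt and no reset: what is moved stays moved. The work goes in short steps, Python scripts to look and compute and a shell command to move; the robot and the scene stay as the last step left them, time stands still between calls to the robot, and variables do not carry over. Pictures are saved under pics/ and viewed, and the job is handed in when it is done.

```bash
ls; mkdir -p pics
cat > h.py <<'E'
from plant import *
import numpy as np, cv2
from scipy.spatial.transform import Rotation as R
def pt(c,u,v,z=None):
    f=240/np.tan(np.radians(c["vertical_fov"])/2)
    if z is None: z=c["z_map"][int(round(v)),int(round(u))]
    p=np.array([(u-c["cx"])/f*z,(v-c["cy"])/f*z,z])
    return rot(c)@p+np.array(c["xyz"])
def rot(c):
    r=np.array(c["rotation"])
    return r if r.shape==(3,3) else R.from_euler('xyz',r).as_matrix()
def cloud(c):
    f=240/np.tan(np.radians(c["vertical_fov"])/2)
    v,u=np.mgrid[0:480,0:640]; z=c["z_map"]
    p=np.stack([(u-c["cx"])/f*z,(v-c["cy"])/f*z,z],-1)
    return p@rot(c).T+np.array(c["xyz"])
def save(n,im): cv2.imwrite("pics/"+n,im[...,::-1])
def st():
    o=get_obs(); T=R.from_euler('xyz',o["tcp_rot"]).as_matrix()
    print("t",o["time"],"pos",np.round(o["tool_pos"],1),"rpy",np.round(o["tcp_rot"],3),"\nT",np.round(T,3).tolist(),"\nF",np.round(o["contact_force"],2),"M",np.round(o["moment"],3),"w",o["grip_width"],"q",np.round(o["joint_positions"],2))
    return o,T
E
python3 - <<'E'
from h import *
import pickle
st()
for n in ["scene","side"]:
    c=capture(n); save(n+"0.png",c["frame"]); pickle.dump(c,open(n+"0.pkl","wb")); print(n,c["xyz"],c["rotation"],c["vertical_fov"])
E
```

```text
pics
t 0.0 pos [139.2 505.8 226.1] rpy [ 2.989  1.569 -1.992] 
T [[-0.001, -0.964, 0.266], [-0.001, 0.266, 0.964], [-1.0, 0.0, -0.002]] 
F [-0.64  0.27  1.06] M [-0.059 -0.015 -0.01 ] w 91.9662928494751 q [ 1.16  0.34  1.52  0.    1.28 -0.15]
scene [-183.39618334 -719.0387123  1350.75380167] [-2.46222543 -0.01411871 -0.77865477] 50.7534695276696
side [-106.48074422 -731.03388102  609.0393054 ] [-2.02169743  0.00808779 -0.73380116] 56.78905354807393
```

View pics/scene0.png

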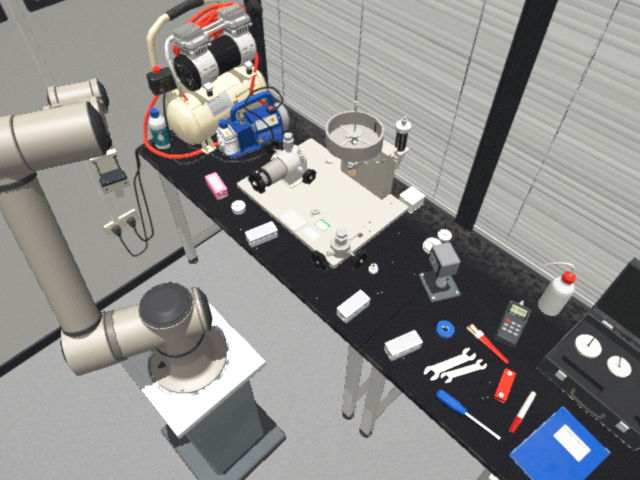

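View pics/side0.png

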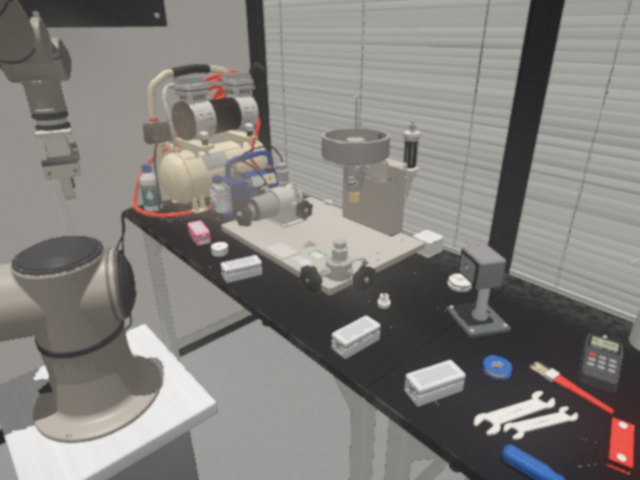

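Candidates in the scene picture are white boxes at (262,234), (353,306) and (403,345), a pink one at (216,186), which is excluded, and a pale box at (413,198) behind the tester. I'll measure them and check a close crop.

Run:
```python
from h import *
import pickle
for n,bx in [("scene",{'a':(262,234),'b':(353,306),'c':(403,345),'pink':(216,186),'pale':(413,198)}),("side",{'a':(242,268),'b':(356,335),'c':(435,381),'pale':(430,240)})]:
    c=pickle.load(open(n+"0.pkl","rb")); P=cloud(c)
    for k,(u,v) in bx.items():
        w=P[v-25:v+26,u-35:u+36].reshape(-1,3)
        p0=pt(c,u,v)
        m=(abs(w[:,2]-p0[2])<6)&(np.hypot(*(w[:,:2]-p0[:2]).T)<75)
        q=w[m]; (cx,cy),(a,b),t=cv2.minAreaRect(q[:,:2].astype(np.float32))
        print(n,k,np.round(p0),"cen",round(cx,1),round(cy,1),"z",np.median(q[:,2]).round(1),"size",round(a),round(b),"ang",round(t,1))
    pts={'scene':[(445,262),(441,243),(458,262),(435,253),(444,247),(436,280),(446,328),(374,269),(340,255),(319,257),(361,258),(428,243)],'side':[(483,265),(470,250),(470,280),(497,250),(495,270),(497,365),(384,300),(340,250),(311,278),(364,278),(460,282)]}[n]
    for u,v in pts: print(n,(u,v),np.round(pt(c,u,v)))
    fr=c["frame"]
    if n=="scene": save("crop_s.png",cv2.resize(fr[210:370,230:480],None,fx=3.2,fy=3.2,interpolation=cv2.INTER_CUBIC))
    else: save("crop_d.png",cv2.resize(fr[220:420,290:530],None,fx=3,fy=3,interpolation=cv2.INTER_CUBIC))
```

```text
scene a [429. 179.  37.] cen 439.7 187.2 z 38.5 size 50 119 ang 74.7
scene b [ 443. -227.   41.] cen 449.5 -220.3 z 40.4 size 48 103 ang 87.8
scene c [ 453. -414.   40.] cen 458.2 -408.6 z 40.2 size 47 101 ang 69.8
scene pink [456. 469.  33.] cen 461.6 480.4 z 36.5 size 105 45 ang 77.7
scene pale [915. -72.  47.] cen 902.8 -60.8 z 48.2 size 67 107 ang 88.7
scene (445, 262) [ 674. -362.  178.]
scene (441, 243) [ 857. -250.    2.]
scene (458, 262) [ 698. -389.  181.]
scene (435, 253) [ 680. -321.  177.]
scene (444, 247) [ 716. -326.  178.]
scene (436, 280) [ 711. -337.   20.]
scene (446, 328) [ 607. -459.    2.]
scene (374, 269) [ 602. -171.   19.]
scene (340, 255) [532. -83.  76.]
scene (319, 257) [458. -64. 116.]
scene (361, 258) [ 555. -149.  102.]
scene (428, 243) [ 811. -226.   22.]
side a [421. 169.  35.] cen 431.0 189.7 z 39.1 size 50 101 ang 75.1
side b [ 436. -232.   38.] cen 449.1 -220.0 z 39.6 size 46 102 ang 86.7
side c [ 444. -418.   39.] cen 457.3 -409.2 z 39.7 size 47 100 ang 68.8
side pale [903. -80.  46.] cen 893.3 -62.8 z 47.5 size 124 66 ang 0.2
side (483, 265) [ 657. -368.  173.]
side (470, 250) [ 689. -319.  178.]
side (470, 280) [ 662. -343.  125.]
side (497, 250) [ 978. -247.   50.]
side (495, 270) [ 684. -382.  157.]
side (497, 365) [ 602. -457.    6.]
side (384, 300) [ 597. -170.   21.]
side (340, 250) [543. -74. 137.]
side (311, 278) [456. -69.  94.]
side (364, 278) [ 546. -149.   93.]
side (460, 282) [ 805. -245.   18.]
```

View pics/crop_s.png

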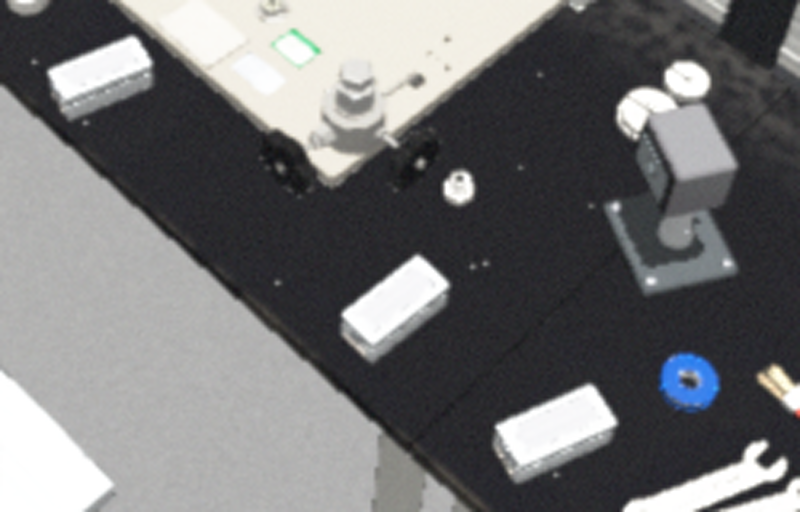

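View pics/crop_d.png

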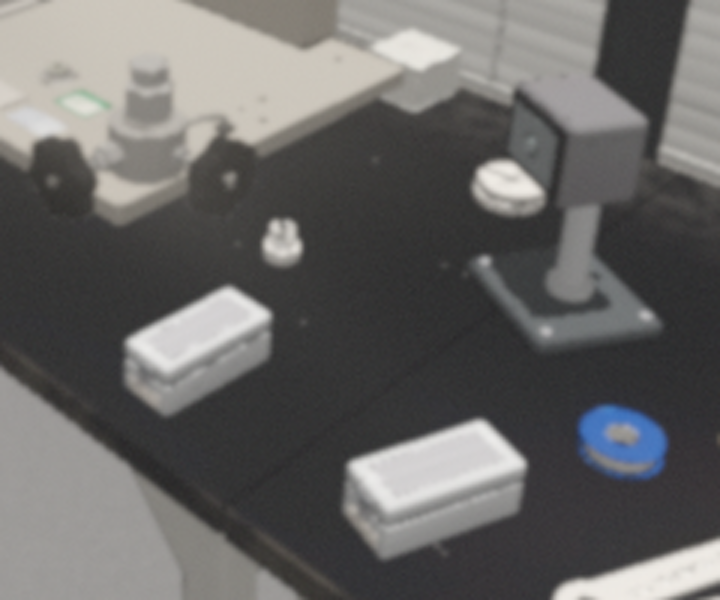

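The three plain tins are confirmed. Left is scene (262,234), middle (353,306), right (403,345). Next I need tin yaws and the reader's front plane.

Run:
```python
from h import *
import pickle
for n,bx in [("scene",{'a':(262,234),'b':(353,306),'c':(403,345)}),("side",{'a':(242,268),'b':(356,335),'c':(435,381)})]:
    c=pickle.load(open(n+"0.pkl","rb")); P=cloud(c)
    for k,(u,v) in bx.items():
        w=P[v-25:v+26,u-35:u+36].reshape(-1,3); p0=pt(c,u,v)
        m=(w[:,2]>34)&(w[:,2]<46)&(np.hypot(*(w[:,:2]-p0[:2]).T)<75)
        b=cv2.boxPoints(cv2.minAreaRect(w[m][:,:2].astype(np.float32)))
        e=[b[1]-b[0],b[2]-b[1]]; e=max(e,key=np.linalg.norm); e=e*np.sign(e[0])
        print(n,k,m.sum(),"yaw",np.degrees(np.arctan2(e[1],e[0])).round(1),np.round(b.mean(0),1), np.linalg.norm(b[1]-b[0]),np.linalg.norm(b[2]-b[1]))
    w=P.reshape(-1,3)
    m=(w[:,2]>110)&(w[:,2]<185)&(np.hypot(w[:,0]-690,w[:,1]+345)<90); q=w[m]
    top=q[abs(q[:,2]-178)<4]
    print("top",cv2.minAreaRect(top[:,:2].astype(np.float32)),np.round(cv2.boxPoints(cv2.minAreaRect(top[:,:2].astype(np.float32))),0).tolist())
    s=q[q[:,2]<170]
    # RANSAC vertical planes
    rng=np.random.default_rng(0)
    for it in range(2):
        best=None
        for _ in range(500):
            a,b=s[rng.integers(len(s),size=2),:2]; d=b-a; L=np.linalg.norm(d)
            if L<10: continue
            nn=np.array([-d[1],d[0]])/L; r=abs((s[:,:2]-a)@nn)<2
            if best is None or r.sum()>best.sum(): best=r
        g=s[best]; cen=g.mean(0); U=np.linalg.svd(g[:,:2]-cen[:2],full_matrices=False)[2]
        t=U[0]; nr=np.array([-t[1],t[0]]); pr=(g[:,:2]-cen[:2])@t
        print(n,"plane n",best.sum(),"mean",cen.round(1),"normal ang",np.degrees(np.arctan2(nr[1],nr[0])).round(1),"ext",pr.min().round(),pr.max().round(),"mid",np.round(cen[:2]+t*(pr.min()+pr.max())/2,1),"z",g[:,2].min(),g[:,2].max())
        s=s[~best]
```

```text
scene a 312 yaw -15.3 [443.1 186.3] 125.37548 50.151062
scene b 413 yaw -2.2 [ 449.5 -220.3] 102.93723 48.184116
scene c 496 yaw -20.2 [ 458.2 -408.6] 100.75177 46.53349
top ((697.0263061523438, -343.8724060058594), (83.87822723388672, 63.66255187988281), 61.021339416503906) [[649.0, -365.0], [705.0, -396.0], [745.0, -323.0], [689.0, -292.0]]
scene plane n 135 mean [ 679.6 -376.2  143.6] normal ang -120.9 ext -31.0 32.0 mid [ 679.1 -375.9] z 112.90969307149362 169.7067518611084
scene plane n 128 mean [ 670.2 -329.9  145.6] normal ang -29.7 ext -39.0 33.0 mid [ 671.7 -327.2] z 116.74891035362725 169.81707254993557
side a 346 yaw -14.9 [431.6 189.5] 99.91394 50.40814
side b 698 yaw -3.3 [ 449.1 -220. ] 101.903114 45.93075
side c 1041 yaw -21.2 [ 457.3 -409.2] 99.92223 46.720486
top ((696.3860473632812, -345.0155334472656), (79.39295959472656, 62.36376190185547), 61.63212585449219) [[650.0, -365.0], [705.0, -395.0], [743.0, -325.0], [688.0, -295.0]]
side plane n 499 mean [ 678.4 -377.3  142.7] normal ang -120.0 ext -30.0 33.0 mid [ 677.1 -376.6] z 113.3861106145427 169.99614373250319
side plane n 413 mean [ 669.  -331.   144.3] normal ang -29.2 ext -39.0 33.0 mid [ 670.6 -328.3] z 116.94362450031974 169.73132982172507
```

Window centre is about (669.5, −329.5, 145) and faces along d=(0.870,−0.492). The jaws already match the left tin's yaw, so I'll move towards it.

```bash
python3 -m creep '[{"ty":-30,"tz":-18},{"ty":-30,"tz":-18},{"ty":-30,"tz":-18},{"ty":-30,"tz":-18},{"ty":-30,"tz":-18},{"ty":-30,"tz":-18},{"ty":-30,"tz":-18},{"ty":-30,"tz":-18}]'; python3 -m creep '[{"ty":-4,"tz":-4.7},{"ty":-4,"tz":-4.7},{"ty":-4,"tz":-4.7}]'
python3 - <<'E'
from h import *
import pickle
st()
c=capture("wrist"); save("w1.png",c["frame"]); pickle.dump(c,open("w1.pkl","wb"))
E
```

```text
t 0.1 pos [139.3 505.8 226.1] rpy [ 2.996  1.569 -1.985] 
T [[-0.001, -0.964, 0.266], [-0.001, 0.266, 0.964], [-1.0, 0.0, -0.001]] 
F [-0.55 -0.39 -0.1 ] M [ 0.031  0.002 -0.013] w 92.16365289056391 q [ 1.16  0.34  1.52 -0.    1.28 -0.15]validation failed for argument at $[0]...
validation failed for argument at $[0]...
```

View pics/w1.png

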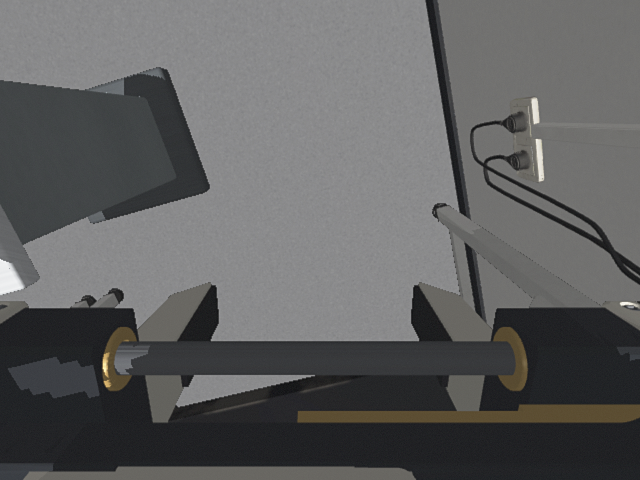

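Probably every key is required.

```bash
python3 -m creep '[{"tx":0,"ty":-30,"tz":-18,"wx":0,"wy":0,"wz":0,"gripper":-1},{"tx":0,"ty":-30,"tz":-18,"wx":0,"wy":0,"wz":0,"gripper":-1},{"tx":0,"ty":-30,"tz":-18,"wx":0,"wy":0,"wz":0,"gripper":-1},{"tx":0,"ty":-30,"tz":-18,"wx":0,"wy":0,"wz":0,"gripper":-1},{"tx":0,"ty":-30,"tz":-18,"wx":0,"wy":0,"wz":0,"gripper":-1},{"tx":0,"ty":-30,"tz":-18,"wx":0,"wy":0,"wz":0,"gripper":-1},{"tx":0,"ty":-30,"tz":-18,"wx":0,"wy":0,"wz":0,"gripper":-1},{"tx":0,"ty":-30,"tz":-18,"wx":0,"wy":0,"wz":0,"gripper":-1}]'
```

```text
time: 0.82
tool_pos: [370.3, 263.2, 226.7]
tcp_rot: [0.44, 1.571, 1.743]
contact_force: [1.1, 0.3, -0.9]
grip_width: 92.1
```

```bash
python3 -m creep '[{"tx":0,"ty":-8.4,"tz":-5.5,"wx":0,"wy":0,"wz":0,"gripper":-1},{"tx":0,"ty":-8.4,"tz":-5.5,"wx":0,"wy":0,"wz":0,"gripper":-1},{"tx":0,"ty":-8.4,"tz":-5.5,"wx":0,"wy":0,"wz":0,"gripper":-1},{"tx":0,"ty":-8.4,"tz":-5.5,"wx":0,"wy":0,"wz":0,"gripper":-1}]'
python3 - <<'E'
from h import *
import pickle
st()
c=capture("wrist"); save("w2.png",c["frame"]); pickle.dump(c,open("w2.pkl","wb")); print(c["xyz"])
E
```

```text
time: 1.15
tool_pos: [438.1, 186.7, 226.3]
tcp_rot: [-2.481, 1.57, -1.183]
contact_force: [-0.4, 0.6, 0.3]
grip_width: 92.0
t 1.15 pos [438.1 186.7 226.3] rpy [-2.481  1.57  -1.183] 
T [[0.0, -0.963, 0.27], [-0.001, 0.27, 0.963], [-1.0, -0.001, -0.001]] 
F [-0.43  0.63  0.3 ] M [ 0.018 -0.032  0.031] w 91.98977592511358 q [ 0.24  0.25  1.65 -0.    1.24 -1.05]
[356.96370004 208.10088239 383.85966856]
```

View pics/w2.png

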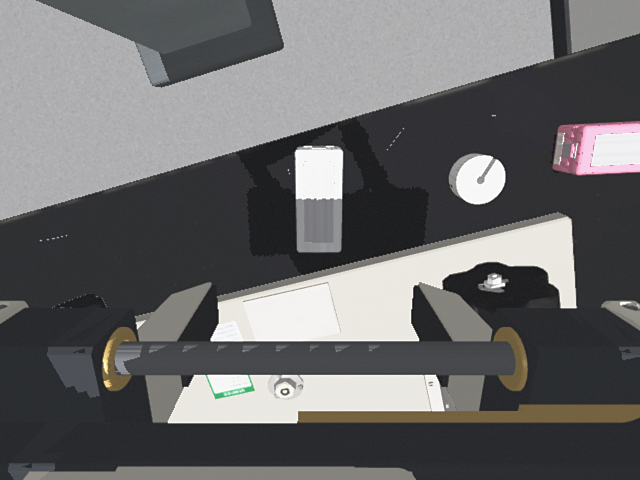

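The tin sits at px x 296–342, y 148–252, and the weight at (476,179) is well clear of the fingers.

```bash
cat >> h.py <<'E'
def tin(c,u,v):
    P=cloud(c); w=P.reshape(-1,3); p0=pt(c,u,v)
    m=(w[:,2]>33)&(w[:,2]<46)&(np.hypot(*(w[:,:2]-p0[:2]).T)<75)&(np.repeat(True,len(w)))
    k=m.reshape(480,640).astype(np.uint8)
    n,l=cv2.connectedComponents(k); k=(l==l[int(v),int(u)]).reshape(-1)
    b=cv2.boxPoints(cv2.minAreaRect(w[k][:,:2].astype(np.float32)))
    e=[b[1]-b[0],b[2]-b[1]]; L=sorted(map(np.linalg.norm,e)); e=max(e,key=np.linalg.norm); e=e*np.sign(e[0])
    cen=b.mean(0); yaw=np.arctan2(e[1],e[0])
    print("tin",cen.round(1),"z",np.median(w[k][:,2]).round(1),"yaw",np.degrees(yaw).round(2),"size",np.round(L,1))
    return cen,yaw
def go(target,zdir=None):
    """print tool-axis shift to target TCP (mm), turn wx to align tool z with zdir"""
    o,T=st(); d=T.T@(np.array(target)-o["tool_pos"]); print("shift cm tx,ty,tz",np.round(d/10,2))
    if zdir is not None:
        z=T.T@np.array([zdir[0],zdir[1],0]); a=np.arctan2(-z[1],z[2]); a=(a+np.pi/2)%np.pi-np.pi/2; print("wx",round(a,3))
E
python3 - <<'E'
from h import *
import pickle
c=pickle.load(open("w2.pkl","rb"))
cen,y=tin(c,319,200)
go([*cen,3],[-np.sin(y),np.cos(y)])
E
```

```text
tin [430.6 191.4] z 39.7 yaw -15.36 size [ 44. 100.]
t 1.2 pos [436.5 188.2 226.3] rpy [ 1.902  1.57  -3.083] 
T [[-0.001, -0.963, 0.269], [-0.0, 0.269, 0.963], [-1.0, 0.001, -0.0]] 
F [ 0.48 -0.16 -0.88] M [-0.013  0.001  0.027] w 91.82099757647931 q [ 0.25  0.25  1.65  0.    1.24 -1.05]
shift cm tx,ty,tz [22.33  0.64  0.15]
wx -0.004
```

```bash
python3 -m creep '[{"tx":3,"ty":0.64,"tz":0.15,"wx":0,"wy":0,"wz":0,"gripper":-1},{"tx":7,"ty":0.64,"tz":0.15,"wx":0,"wy":0,"wz":0,"gripper":-1},{"tx":11,"ty":0.64,"tz":0.15,"wx":0,"wy":0,"wz":0,"gripper":-1},{"tx":15,"ty":0.64,"tz":0.15,"wx":0,"wy":0,"wz":0,"gripper":-1},{"tx":18,"ty":0.64,"tz":0.15,"wx":0,"wy":0,"wz":0,"gripper":-1},{"tx":20.5,"ty":0.64,"tz":0.15,"wx":0,"wy":0,"wz":0,"gripper":-1},{"tx":22.1,"ty":0.64,"tz":0.15,"wx":0,"wy":0,"wz":0,"gripper":-1},{"tx":22.2,"ty":0.64,"tz":0.15,"wx":0,"wy":0,"wz":0,"gripper":-1}]'
python3 -m creep '[{"tx":0,"ty":0,"tz":0,"wx":0,"wy":0,"wz":0,"gripper":1},{"tx":0,"ty":0,"tz":0,"wx":0,"wy":0,"wz":0,"gripper":1},{"tx":0,"ty":0,"tz":0,"wx":0,"wy":0,"wz":0,"gripper":1},{"tx":0,"ty":0,"tz":0,"wx":0,"wy":0,"wz":0,"gripper":1},{"tx":0,"ty":0,"tz":0,"wx":0,"wy":0,"wz":0,"gripper":1},{"tx":0,"ty":0,"tz":0,"wx":0,"wy":0,"wz":0,"gripper":1}]'
python3 -c "
from h import *
st()"
```

```text
time: 1.87
tool_pos: [426.9, 193.3, 2.0]
tcp_rot: [2.049, 1.564, -2.93]
contact_force: [-0.2, -0.1, -0.6]
grip_width: 91.7
time: 2.37
tool_pos: [430.4, 192.9, 5.4]
tcp_rot: [-0.987, 1.569, 0.315]
contact_force: [-0.1, 0.4, -0.4]
grip_width: 56.7
t 2.3667 pos [430.4 192.9   5.4] rpy [-0.987  1.569  0.315] 
T [[0.001, -0.964, 0.266], [0.0, 0.266, 0.964], [-1.0, -0.001, 0.001]] 
F [-0.07  0.44 -0.41] M [-0.02   0.022 -0.049] w 56.704999258213206 q [ 0.26  0.56  1.92  0.    0.66 -1.04]
```

```bash
python3 -m creep '[{"tx":0,"ty":0,"tz":0,"wx":0,"wy":0,"wz":0,"gripper":1},{"tx":0,"ty":0,"tz":0,"wx":0,"wy":0,"wz":0,"gripper":1},{"tx":0,"ty":0,"tz":0,"wx":0,"wy":0,"wz":0,"gripper":1},{"tx":0,"ty":0,"tz":0,"wx":0,"wy":0,"wz":0,"gripper":1}]'
python3 -m creep '[{"tx":-1,"ty":0,"tz":0,"wx":0,"wy":0,"wz":0,"gripper":1},{"tx":-3,"ty":0,"tz":0,"wx":0,"wy":0,"wz":0,"gripper":1},{"tx":-5,"ty":0,"tz":0,"wx":0,"wy":0,"wz":0,"gripper":1},{"tx":-7,"ty":0,"tz":0,"wx":0,"wy":0,"wz":0,"gripper":1},{"tx":-8,"ty":0,"tz":0,"wx":0,"wy":0,"wz":0,"gripper":1},{"tx":-8,"ty":0,"tz":0,"wx":0,"wy":0,"wz":0,"gripper":1},{"tx":-8,"ty":0,"tz":0,"wx":0,"wy":0,"wz":0,"gripper":1},{"tx":-8,"ty":0,"tz":0,"wx":0,"wy":0,"wz":0,"gripper":1}]'
python3 -c "
from h import *
st()"
```

```text
time: 2.7
tool_pos: [430.2, 192.7, 4.9]
tcp_rot: [-0.858, 1.57, 0.444]
contact_force: [-1.0, -0.1, 4.0]
grip_width: 43.8
time: 3.37
tool_pos: [429.2, 192.5, 84.0]
tcp_rot: [2.051, 1.569, -2.93]
contact_force: [-0.3, 0.6, -3.7]
grip_width: 44.1
t 3.3667 pos [429.2 192.5  84. ] rpy [ 2.051  1.569 -2.93 ] 
T [[-0.002, -0.964, 0.266], [-0.0, 0.266, 0.964], [-1.0, 0.002, -0.001]] 
F [-0.33  0.64 -3.67] M [ 0.002 -0.014  0.018] w 44.05393997908704 q [ 0.26  0.42  1.86  0.    0.86 -1.04]
```

```bash
cat > m.py <<'E'
from h import *
import sys
M=[];F=[]
for i in range(8):
    o=get_obs(); M.append(o["moment"]);F.append(o["contact_force"])
    if i<7: capture("wrist")
T=R.from_euler('xyz',o["tcp_rot"]).as_matrix(); M=np.array(M)
print("t",o["time"],"Mjaw",np.round((M@T[:,2]).mean(),4),"+-",np.round((M@T[:,2]).std()/8**.5,4),"M",np.round(M.mean(0),3),"F",np.round(np.mean(F,0),2),"pos",np.round(o["tool_pos"],1),"Tx",np.round(T[:,0],3),"w",round(o["grip_width"],1))
E
python3 m.py
python3 -m creep '[{"tx":0,"ty":0,"tz":0,"wx":0,"wy":0,"wz":0.1,"gripper":1},{"tx":0,"ty":0,"tz":0,"wx":0,"wy":0,"wz":0.2,"gripper":1},{"tx":0,"ty":0,"tz":0,"wx":0,"wy":0,"wz":0.3,"gripper":1},{"tx":0,"ty":0,"tz":0,"wx":0,"wy":0,"wz":0.4,"gripper":1},{"tx":0,"ty":0,"tz":0,"wx":0,"wy":0,"wz":0.4,"gripper":1},{"tx":0,"ty":0,"tz":0,"wx":0,"wy":0,"wz":0.4,"gripper":1},{"tx":0,"ty":0,"tz":0,"wx":0,"wy":0,"wz":0.4,"gripper":1},{"tx":0,"ty":0,"tz":0,"wx":0,"wy":0,"wz":0.4,"gripper":1}]'
python3 -m creep '[{"tx":0,"ty":0,"tz":0,"wx":0,"wy":0,"wz":-0.1,"gripper":1},{"tx":0,"ty":0,"tz":0,"wx":0,"wy":0,"wz":-0.2,"gripper":1},{"tx":0,"ty":0,"tz":0,"wx":0,"wy":0,"wz":-0.3,"gripper":1},{"tx":0,"ty":0,"tz":0,"wx":0,"wy":0,"wz":-0.4,"gripper":1},{"tx":0,"ty":0,"tz":0,"wx":0,"wy":0,"wz":-0.4,"gripper":1},{"tx":0,"ty":0,"tz":0,"wx":0,"wy":0,"wz":-0.4,"gripper":1}]'
python3 m.py
python3 -m creep '[{"tx":0,"ty":0,"tz":0,"wx":0,"wy":0,"wz":-0.1,"gripper":1},{"tx":0,"ty":0,"tz":0,"wx":0,"wy":0,"wz":-0.2,"gripper":1},{"tx":0,"ty":0,"tz":0,"wx":0,"wy":0,"wz":-0.3,"gripper":1},{"tx":0,"ty":0,"tz":0,"wx":0,"wy":0,"wz":-0.4,"gripper":1},{"tx":0,"ty":0,"tz":0,"wx":0,"wy":0,"wz":-0.4,"gripper":1},{"tx":0,"ty":0,"tz":0,"wx":0,"wy":0,"wz":-0.4,"gripper":1},{"tx":0,"ty":0,"tz":0,"wx":0,"wy":0,"wz":-0.4,"gripper":1},{"tx":0,"ty":0,"tz":0,"wx":0,"wy":0,"wz":-0.4,"gripper":1}]'
python3 -m creep '[{"tx":0,"ty":0,"tz":0,"wx":0,"wy":0,"wz":0.1,"gripper":1},{"tx":0,"ty":0,"tz":0,"wx":0,"wy":0,"wz":0.2,"gripper":1},{"tx":0,"ty":0,"tz":0,"wx":0,"wy":0,"wz":0.3,"gripper":1},{"tx":0,"ty":0,"tz":0,"wx":0,"wy":0,"wz":0.4,"gripper":1},{"tx":0,"ty":0,"tz":0,"wx":0,"wy":0,"wz":0.4,"gripper":1},{"tx":0,"ty":0,"tz":0,"wx":0,"wy":0,"wz":0.4,"gripper":1}]'
python3 m.py
```

```text
t 3.7167 Mjaw 0.0103 +- 0.0079 M [0.014 0.007 0.004] F [-0.26  0.11 -3.83] pos [429.8 192.7  84.3] Tx [-0.001 -0.    -1.   ] w 43.6
time: 4.38
tool_pos: [429.3, 193.0, 85.0]
tcp_rot: [1.571, 1.173, 2.874]
contact_force: [0.6, 0.2, -3.7]
grip_width: 43.9
time: 4.88
tool_pos: [428.4, 193.5, 85.8]
tcp_rot: [0.969, 1.57, 2.274]
contact_force: [1.1, -0.0, -3.0]
grip_width: 43.7
t 5.2333 Mjaw -0.0113 +- 0.0141 M [ 0.    -0.012 -0.   ] F [ 0.36  0.03 -3.96] pos [430.6 192.5  84.4] Tx [-0.001  0.    -1.   ] w 44.0
time: 5.9
tool_pos: [430.8, 192.7, 84.9]
tcp_rot: [-1.57, 1.171, -0.269]
contact_force: [1.2, -0.4, -3.9]
grip_width: 43.6
time: 6.4
tool_pos: [432.4, 191.8, 84.6]
tcp_rot: [-1.247, 1.568, 0.052]
contact_force: [0.1, -0.4, -4.4]
grip_width: 43.7
t 6.75 Mjaw 0.04 +- 0.0123 M [0.012 0.038 0.001] F [-0.12 -0.33 -3.96] pos [429.2 193.1  84.7] Tx [ 0. -0. -1.] w 43.9
```

```bash
cat > m.py <<'E'
from h import *
import sys
N=int(sys.argv[1]) if len(sys.argv)>1 else 16
M=[];F=[]
for i in range(N):
    capture("wrist")
    o=get_obs(); M.append(o["moment"]);F.append(o["contact_force"])
T=R.from_euler('xyz',o["tcp_rot"]).as_matrix(); M=np.array(M); j=M@T[:,2]
print("t",o["time"],"Mjaw",np.round(j.mean(),4),"med",np.median(j).round(4),"+-",np.round(j.std()/N**.5,4),"F",np.round(np.mean(F,0),2),"pos",np.round(o["tool_pos"],1),"Tx",np.round(T[:,0],3),"w",round(o["grip_width"],1)); print(np.round(j,2))
E
python3 m.py
```

```text
t 7.55 Mjaw 0.0083 med 0.0053 +- 0.0047 F [ 0.17  0.06 -4.14] pos [430.  192.7  84.7] Tx [-0.  0. -1.] w 43.8
[ 0.   -0.    0.03  0.02  0.    0.02  0.01  0.   -0.03 -0.01  0.04  0.03
  0.02  0.03 -0.01 -0.01]
```

The moment stays near 0 after both tilts (0.010, −0.011, 0.008), so this tin looks quiet. I'll add a short lengthwise shake, then put it back.

```bash
python3 -m creep '[{"tx":0,"ty":3,"tz":0,"wx":0,"wy":0,"wz":0,"gripper":1},{"tx":0,"ty":0,"tz":0,"wx":0,"wy":0,"wz":0,"gripper":1},{"tx":0,"ty":-3,"tz":0,"wx":0,"wy":0,"wz":0,"gripper":1},{"tx":0,"ty":0,"tz":0,"wx":0,"wy":0,"wz":0,"gripper":1},{"tx":0,"ty":3,"tz":0,"wx":0,"wy":0,"wz":0,"gripper":1},{"tx":0,"ty":0,"tz":0,"wx":0,"wy":0,"wz":0,"gripper":1},{"tx":0,"ty":0,"tz":0,"wx":0,"wy":0,"wz":0,"gripper":1},{"tx":0,"ty":0,"tz":0,"wx":0,"wy":0,"wz":0,"gripper":1}]'
python3 m.py 16
python3 -m creep '[{"tx":1.5,"ty":0,"tz":0,"wx":0,"wy":0,"wz":0,"gripper":1},{"tx":3.5,"ty":0,"tz":0,"wx":0,"wy":0,"wz":0,"gripper":1},{"tx":5,"ty":0,"tz":0,"wx":0,"wy":0,"wz":0,"gripper":1},{"tx":6.5,"ty":0,"tz":0,"wx":0,"wy":0,"wz":0,"gripper":1},{"tx":7.2,"ty":0,"tz":0,"wx":0,"wy":0,"wz":0,"gripper":1},{"tx":7.6,"ty":0,"tz":0,"wx":0,"wy":0,"wz":0,"gripper":1},{"tx":7.9,"ty":0,"tz":0,"wx":0,"wy":0,"wz":0,"gripper":1},{"tx":8,"ty":0,"tz":0,"wx":0,"wy":0,"wz":0,"gripper":1}]'
python3 -m creep '[{"tx":0,"ty":0,"tz":0,"wx":0,"wy":0,"wz":0,"gripper":1},{"tx":0,"ty":0,"tz":0,"wx":0,"wy":0,"wz":0,"gripper":1},{"tx":0,"ty":0,"tz":0,"wx":0,"wy":0,"wz":0,"gripper":1}]'
```

```text
time: 8.22
tool_pos: [430.9, 192.7, 84.8]
tcp_rot: [-1.051, 1.569, 0.25]
contact_force: [0.6, -0.3, -4.1]
grip_width: 43.8
t 9.0167 Mjaw 0.0281 med 0.0265 +- 0.0055 F [-0.19 -0.11 -4.02] pos [430.  192.7  84.7] Tx [ 0.  0. -1.] w 43.6
[ 0.08  0.04  0.02  0.03  0.01  0.03  0.04  0.02  0.02  0.   -0.01  0.04
  0.01  0.07  0.03  0.01]
time: 9.68
tool_pos: [430.3, 192.8, 4.9]
tcp_rot: [-0.947, 1.57, 0.355]
contact_force: [-3.4, -1.7, 7.6]
grip_width: 43.8
time: 9.93
tool_pos: [430.5, 192.9, 5.2]
tcp_rot: [-0.974, 1.57, 0.328]
contact_force: [-0.3, -0.3, -3.8]
grip_width: 43.8
```

```bash
python3 -m creep '[{"tx":0,"ty":0,"tz":0,"wx":0,"wy":0,"wz":0,"gripper":-1},{"tx":0,"ty":0,"tz":0,"wx":0,"wy":0,"wz":0,"gripper":-1},{"tx":0,"ty":0,"tz":0,"wx":0,"wy":0,"wz":0,"gripper":-1},{"tx":0,"ty":0,"tz":0,"wx":0,"wy":0,"wz":0,"gripper":-1}]'
python3 -m creep '[{"tx":-3,"ty":0,"tz":0,"wx":0,"wy":0,"wz":0,"gripper":-1},{"tx":-7,"ty":0,"tz":0,"wx":0,"wy":0,"wz":0,"gripper":-1},{"tx":-11,"ty":0,"tz":0,"wx":0,"wy":0,"wz":0,"gripper":-1},{"tx":-15,"ty":0,"tz":0,"wx":0,"wy":0,"wz":0,"gripper":-1},{"tx":-19,"ty":0,"tz":0,"wx":0,"wy":0,"wz":0,"gripper":-1},{"tx":-22,"ty":0,"tz":0,"wx":0,"wy":0,"wz":0,"gripper":-1},{"tx":-22,"ty":0,"tz":0,"wx":0,"wy":0,"wz":0,"gripper":-1}]'
python3 - <<'E'
from h import *
go([449,-220,225],[np.sin(.05),np.cos(.05)])
c=capture("wrist"); tin(c,319,200); save("w3.png",c["frame"])
E
```

```text
time: 10.27
tool_pos: [430.4, 192.8, 5.0]
tcp_rot: [-0.984, 1.57, 0.318]
contact_force: [0.1, -0.6, 1.0]
grip_width: 66.0
time: 10.85
tool_pos: [432.9, 193.6, 231.3]
tcp_rot: [-1.038, 1.558, 0.264]
contact_force: [1.0, 0.2, 0.1]
grip_width: 91.6
t 10.85 pos [432.9 193.6 231.3] rpy [-1.038  1.558  0.264] 
T [[0.012, -0.964, 0.265], [0.003, 0.265, 0.964], [-1.0, -0.011, 0.006]] 
F [0.96 0.23 0.12] M [ 0.005 -0.009 -0.01 ] w 91.64670515235139 q [ 0.26  0.24  1.66  0.    1.23 -1.04]
shift cm tx,ty,tz [  0.51 -12.52 -39.45]
wx -0.219
tin [431.2 191.3] z 39.7 yaw -15.44 size [44.  99.5]
```

View pics/w3.png

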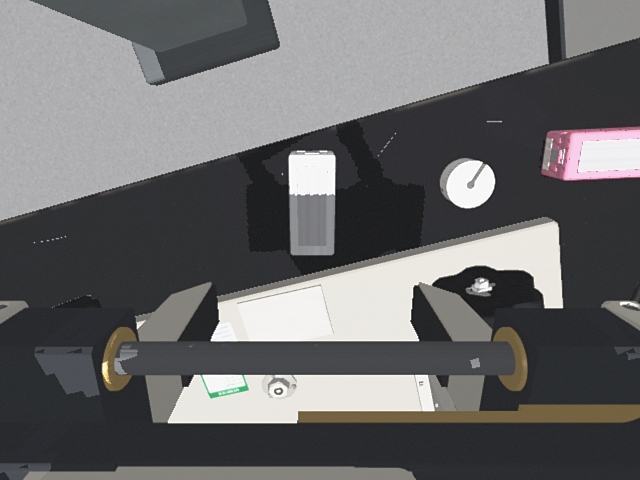

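The left tin is back standing within 1 mm of its place. Going to the middle tin.

```bash
python3 -m creep '[{"tx":0,"ty":-9.5,"tz":-29,"wx":0,"wy":0,"wz":0,"gripper":-1},{"tx":0,"ty":-9.5,"tz":-29,"wx":0,"wy":0,"wz":0,"gripper":-1},{"tx":0,"ty":-9.5,"tz":-29,"wx":0,"wy":0,"wz":0,"gripper":-1},{"tx":0,"ty":-9.5,"tz":-29,"wx":0,"wy":0,"wz":0,"gripper":-1},{"tx":0,"ty":-9.5,"tz":-29,"wx":0,"wy":0,"wz":0,"gripper":-1},{"tx":0,"ty":-9.5,"tz":-29,"wx":0,"wy":0,"wz":0,"gripper":-1},{"tx":0,"ty":-9.5,"tz":-29,"wx":0,"wy":0,"wz":0,"gripper":-1},{"tx":0,"ty":-9.5,"tz":-29,"wx":0,"wy":0,"wz":0,"gripper":-1}]'
python3 -m creep '[{"tx":0,"ty":-3.3,"tz":-10.3,"wx":-0.11,"wy":0,"wz":0,"gripper":-1},{"tx":0,"ty":-3.3,"tz":-10.3,"wx":-0.22,"wy":0,"wz":0,"gripper":-1},{"tx":0,"ty":-3.3,"tz":-10.3,"wx":-0.22,"wy":0,"wz":0,"gripper":-1},{"tx":0,"ty":-3.3,"tz":-10.3,"wx":-0.22,"wy":0,"wz":0,"gripper":-1},{"tx":0,"ty":-3.3,"tz":-10.3,"wx":-0.22,"wy":0,"wz":0,"gripper":-1}]'
python3 - <<'E'
from h import *
import pickle
for i in range(4): c=capture("wrist")
st(); save("w4.png",c["frame"]); pickle.dump(c,open("w4.pkl","wb"))
E
```

```text
time: 11.57
tool_pos: [444.0, -116.6, 223.3]
tcp_rot: [2.323, 1.569, -2.662]
contact_force: [0.4, -0.7, 0.0]
grip_width: 91.5
time: 11.98
tool_pos: [448.2, -220.9, 223.0]
tcp_rot: [0.928, 1.568, 2.447]
contact_force: [-0.6, 0.3, -0.1]
grip_width: 92.1
t 12.1833 pos [ 448.9 -218.8  224.3] rpy [0.755 1.57  2.278] 
T [[-0.001, -0.999, 0.048], [0.001, 0.048, 0.999], [-1.0, 0.001, 0.001]] 
F [0.35 0.27 0.41] M [0.025 0.04  0.006] w 91.88823318905402 q [-0.61  0.3   1.6   0.    1.25 -2.13]
```

View pics/w4.png

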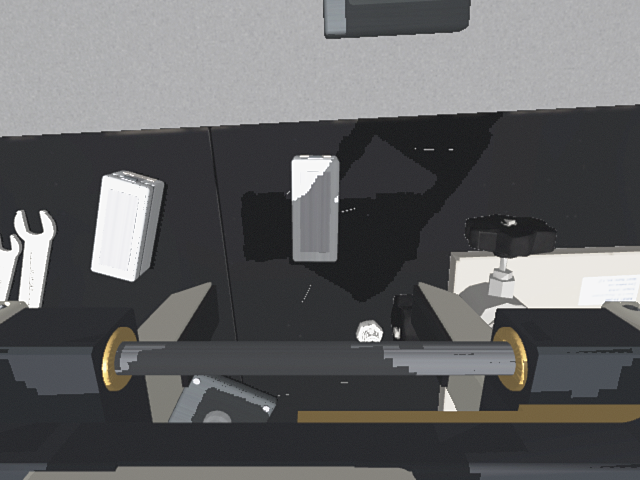

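Middle tin at (315,209). The adapter at (369,330) and the handwheels are outside the finger sweep.

Run:
```python
from h import *
import pickle
c=pickle.load(open("w4.pkl","rb"))
cen,y=tin(c,315,225)
go([*cen,4],[-np.sin(y),np.cos(y)])
print(pt(c,369,330))
P=cloud(c).reshape(-1,3)
m=(P[:,2]>60)&(P[:,2]<150)&(abs(P[:,0]-450)<90)&(P[:,1]>-160)
print(P[m].min(0),P[m].max(0))
```

```text
tin [ 448.4 -219.5] z 39.7 yaw -3.03 size [ 44.  100.2]
t 12.1833 pos [ 448.9 -218.8  224.3] rpy [0.755 1.57  2.278] 
T [[-0.001, -0.999, 0.048], [0.001, 0.048, 0.999], [-1.0, 0.001, 0.001]] 
F [0.35 0.27 0.41] M [0.025 0.04  0.006] w 91.88823318905402 q [-0.61  0.3   1.6   0.    1.25 -2.13]
shift cm tx,ty,tz [22.03  0.03 -0.08]
wx 0.005
[ 594.30053126 -165.24103816   14.45542168]
[ 452.12885295 -150.12504263   60.0000472 ] [539.99035069  86.33657452 119.49362925]
```

```bash
python3 -m creep '[{"tx":3,"ty":0,"tz":-0.1,"wx":0,"wy":0,"wz":0,"gripper":-1},{"tx":7,"ty":0,"tz":-0.1,"wx":0,"wy":0,"wz":0,"gripper":-1},{"tx":11,"ty":0,"tz":-0.1,"wx":0,"wy":0,"wz":0,"gripper":-1},{"tx":15,"ty":0,"tz":-0.1,"wx":0,"wy":0,"wz":0,"gripper":-1},{"tx":18,"ty":0,"tz":-0.1,"wx":0,"wy":0,"wz":0,"gripper":-1},{"tx":20.5,"ty":0,"tz":-0.1,"wx":0,"wy":0,"wz":0,"gripper":-1},{"tx":21.5,"ty":0,"tz":-0.1,"wx":0,"wy":0,"wz":0,"gripper":-1},{"tx":22,"ty":0,"tz":-0.1,"wx":0,"wy":0,"wz":0,"gripper":-1}]'
python3 -m creep '[{"tx":0,"ty":0,"tz":0,"wx":0,"wy":0,"wz":0,"gripper":1},{"tx":0,"ty":0,"tz":0,"wx":0,"wy":0,"wz":0,"gripper":1},{"tx":0,"ty":0,"tz":0,"wx":0,"wy":0,"wz":0,"gripper":1},{"tx":0,"ty":0,"tz":0,"wx":0,"wy":0,"wz":0,"gripper":1},{"tx":0,"ty":0,"tz":0,"wx":0,"wy":0,"wz":0,"gripper":1},{"tx":0,"ty":0,"tz":0,"wx":0,"wy":0,"wz":0,"gripper":1},{"tx":0,"ty":0,"tz":0,"wx":0,"wy":0,"wz":0,"gripper":1},{"tx":0,"ty":0,"tz":0,"wx":0,"wy":0,"wz":0,"gripper":1}]'
python3 -m creep '[{"tx":0,"ty":0,"tz":0,"wx":0,"wy":0,"wz":0,"gripper":1},{"tx":0,"ty":0,"tz":0,"wx":0,"wy":0,"wz":0,"gripper":1}]'
```

```text
time: 12.85
tool_pos: [448.5, -219.8, 3.4]
tcp_rot: [0.956, 1.568, 2.479]
contact_force: [0.0, -0.4, 0.3]
grip_width: 91.7
time: 13.52
tool_pos: [449.0, -220.6, 5.0]
tcp_rot: [0.101, 1.57, 1.623]
contact_force: [0.4, 3.4, 3.9]
grip_width: 43.6
time: 13.68
tool_pos: [449.0, -220.6, 4.9]
tcp_rot: [0.231, 1.57, 1.753]
contact_force: [-1.3, 3.7, 6.5]
grip_width: 43.9
```

```bash
python3 -m creep '[{"tx":-1,"ty":0,"tz":0,"wx":0,"wy":0,"wz":0,"gripper":1},{"tx":-3,"ty":0,"tz":0,"wx":0,"wy":0,"wz":0,"gripper":1},{"tx":-5,"ty":0,"tz":0,"wx":0,"wy":0,"wz":0,"gripper":1},{"tx":-7,"ty":0,"tz":0,"wx":0,"wy":0,"wz":0,"gripper":1},{"tx":-9,"ty":0,"tz":0,"wx":0,"wy":0,"wz":0,"gripper":1},{"tx":-10,"ty":0,"tz":0,"wx":0,"wy":0,"wz":0,"gripper":1},{"tx":-10,"ty":0,"tz":0,"wx":0,"wy":0,"wz":0,"gripper":1},{"tx":-10,"ty":0,"tz":0,"wx":0,"wy":0,"wz":0,"gripper":1}]'
python3 m.py 16
python3 -m creep '[{"tx":0,"ty":0,"tz":0,"wx":0,"wy":0,"wz":0.1,"gripper":1},{"tx":0,"ty":0,"tz":0,"wx":0,"wy":0,"wz":0.2,"gripper":1},{"tx":0,"ty":0,"tz":0,"wx":0,"wy":0,"wz":0.3,"gripper":1},{"tx":0,"ty":0,"tz":0,"wx":0,"wy":0,"wz":0.4,"gripper":1},{"tx":0,"ty":0,"tz":0,"wx":0,"wy":0,"wz":0.4,"gripper":1},{"tx":0,"ty":0,"tz":0,"wx":0,"wy":0,"wz":0.4,"gripper":1},{"tx":0,"ty":0,"tz":0,"wx":0,"wy":0,"wz":0.4,"gripper":1},{"tx":0,"ty":0,"tz":0,"wx":0,"wy":0,"wz":0.4,"gripper":1}]'
python3 -m creep '[{"tx":0,"ty":0,"tz":0,"wx":0,"wy":0,"wz":-0.1,"gripper":1},{"tx":0,"ty":0,"tz":0,"wx":0,"wy":0,"wz":-0.2,"gripper":1},{"tx":0,"ty":0,"tz":0,"wx":0,"wy":0,"wz":-0.3,"gripper":1},{"tx":0,"ty":0,"tz":0,"wx":0,"wy":0,"wz":-0.4,"gripper":1},{"tx":0,"ty":0,"tz":0,"wx":0,"wy":0,"wz":-0.4,"gripper":1},{"tx":0,"ty":0,"tz":0,"wx":0,"wy":0,"wz":-0.4,"gripper":1}]'
python3 m.py 16
python3 -m creep '[{"tx":0,"ty":0,"tz":0,"wx":0,"wy":0,"wz":-0.1,"gripper":1},{"tx":0,"ty":0,"tz":0,"wx":0,"wy":0,"wz":-0.2,"gripper":1},{"tx":0,"ty":0,"tz":0,"wx":0,"wy":0,"wz":-0.3,"gripper":1},{"tx":0,"ty":0,"tz":0,"wx":0,"wy":0,"wz":-0.4,"gripper":1},{"tx":0,"ty":0,"tz":0,"wx":0,"wy":0,"wz":-0.4,"gripper":1},{"tx":0,"ty":0,"tz":0,"wx":0,"wy":0,"wz":-0.4,"gripper":1},{"tx":0,"ty":0,"tz":0,"wx":0,"wy":0,"wz":-0.4,"gripper":1},{"tx":0,"ty":0,"tz":0,"wx":0,"wy":0,"wz":-0.4,"gripper":1}]'
python3 -m creep '[{"tx":0,"ty":0,"tz":0,"wx":0,"wy":0,"wz":0.1,"gripper":1},{"tx":0,"ty":0,"tz":0,"wx":0,"wy":0,"wz":0.2,"gripper":1},{"tx":0,"ty":0,"tz":0,"wx":0,"wy":0,"wz":0.3,"gripper":1},{"tx":0,"ty":0,"tz":0,"wx":0,"wy":0,"wz":0.4,"gripper":1},{"tx":0,"ty":0,"tz":0,"wx":0,"wy":0,"wz":0.4,"gripper":1},{"tx":0,"ty":0,"tz":0,"wx":0,"wy":0,"wz":0.4,"gripper":1}]'
python3 m.py 20
```

```text
time: 14.35
tool_pos: [448.8, -221.2, 104.5]
tcp_rot: [-2.802, 1.571, -1.28]
contact_force: [-0.0, 0.4, -4.5]
grip_width: 43.7
t 15.15 Mjaw 0.0233 med 0.0315 +- 0.0068 F [-0.08  0.12 -4.47] pos [ 449.  -221.1  104.7] Tx [ 0.  0. -1.] w 44.0
[ 0.07  0.05  0.    0.06  0.03 -0.02  0.    0.04  0.04  0.01  0.03 -0.02
  0.01 -0.01  0.03  0.06]
time: 15.82
tool_pos: [448.6, -221.2, 105.2]
tcp_rot: [1.571, 1.173, 3.092]
contact_force: [-0.1, 0.2, -3.6]
grip_width: 43.7
time: 16.32
tool_pos: [447.5, -221.3, 106.0]
tcp_rot: [2.261, 1.57, -2.502]
contact_force: [0.1, 0.1, -3.9]
grip_width: 44.0
t 17.1167 Mjaw 0.0099 med 0.0078 +- 0.0064 F [ 0.26 -0.09 -4.74] pos [ 449.  -221.1  104.7] Tx [-0.  0. -1.] w 43.5
[-0.02 -0.01  0.02  0.01 -0.02  0.01  0.01 -0.03  0.04  0.01 -0.    0.04
  0.07 -0.01  0.02  0.01]
time: 17.78
tool_pos: [449.5, -221.5, 105.1]
tcp_rot: [-1.572, 1.171, -0.05]
contact_force: [-0.5, -0.3, -4.5]
grip_width: 43.8
time: 18.28
tool_pos: [450.6, -220.7, 104.3]
tcp_rot: [-1.636, 1.569, -0.111]
contact_force: [-0.5, 0.6, -4.8]
grip_width: 43.9
t 19.2833 Mjaw 0.0134 med 0.0074 +- 0.0088 F [-0.02  0.04 -4.48] pos [ 449.1 -221.1  104.7] Tx [ 0.  0. -1.] w 43.8
[ 0.04  0.07 -0.    0.11 -0.05 -0.03  0.05 -0.    0.    0.03  0.03  0.02
  0.01  0.   -0.06  0.06 -0.03 -0.01  0.01  0.01]
```

Quiet again (0.023, 0.010, 0.013). A short shake, then back down.

```bash
python3 -m creep '[{"tx":0,"ty":3,"tz":0,"wx":0,"wy":0,"wz":0,"gripper":1},{"tx":0,"ty":0,"tz":0,"wx":0,"wy":0,"wz":0,"gripper":1},{"tx":0,"ty":-3,"tz":0,"wx":0,"wy":0,"wz":0,"gripper":1},{"tx":0,"ty":0,"tz":0,"wx":0,"wy":0,"wz":0,"gripper":1},{"tx":0,"ty":3,"tz":0,"wx":0,"wy":0,"wz":0,"gripper":1},{"tx":0,"ty":0,"tz":0,"wx":0,"wy":0,"wz":0,"gripper":1},{"tx":0,"ty":0,"tz":0,"wx":0,"wy":0,"wz":0,"gripper":1},{"tx":0,"ty":0,"tz":0,"wx":0,"wy":0,"wz":0,"gripper":1}]'
python3 m.py 12
python3 -m creep '[{"tx":2,"ty":0,"tz":0,"wx":0,"wy":0,"wz":0,"gripper":1},{"tx":4.5,"ty":0,"tz":0,"wx":0,"wy":0,"wz":0,"gripper":1},{"tx":7,"ty":0,"tz":0,"wx":0,"wy":0,"wz":0,"gripper":1},{"tx":8.5,"ty":0,"tz":0,"wx":0,"wy":0,"wz":0,"gripper":1},{"tx":9.2,"ty":0,"tz":0,"wx":0,"wy":0,"wz":0,"gripper":1},{"tx":9.6,"ty":0,"tz":0,"wx":0,"wy":0,"wz":0,"gripper":1},{"tx":9.9,"ty":0,"tz":0,"wx":0,"wy":0,"wz":0,"gripper":1},{"tx":10,"ty":0,"tz":0,"wx":0,"wy":0,"wz":0,"gripper":1}]'
python3 -m creep '[{"tx":0,"ty":0,"tz":0,"wx":0,"wy":0,"wz":0,"gripper":1},{"tx":0,"ty":0,"tz":0,"wx":0,"wy":0,"wz":0,"gripper":1},{"tx":0,"ty":0,"tz":0,"wx":0,"wy":0,"wz":0,"gripper":1}]'
python3 -m creep '[{"tx":0,"ty":0,"tz":0,"wx":0,"wy":0,"wz":0,"gripper":-1},{"tx":0,"ty":0,"tz":0,"wx":0,"wy":0,"wz":0,"gripper":-1},{"tx":0,"ty":0,"tz":0,"wx":0,"wy":0,"wz":0,"gripper":-1},{"tx":0,"ty":0,"tz":0,"wx":0,"wy":0,"wz":0,"gripper":-1}]'
python3 -m creep '[{"tx":-3,"ty":0,"tz":0,"wx":0,"wy":0,"wz":0,"gripper":-1},{"tx":-7,"ty":0,"tz":0,"wx":0,"wy":0,"wz":0,"gripper":-1},{"tx":-11,"ty":0,"tz":0,"wx":0,"wy":0,"wz":0,"gripper":-1},{"tx":-15,"ty":0,"tz":0,"wx":0,"wy":0,"wz":0,"gripper":-1},{"tx":-19,"ty":0,"tz":0,"wx":0,"wy":0,"wz":0,"gripper":-1},{"tx":-22,"ty":0,"tz":0,"wx":0,"wy":0,"wz":0,"gripper":-1},{"tx":-22,"ty":0,"tz":0,"wx":0,"wy":0,"wz":0,"gripper":-1}]'
python3 - <<'E'
from h import *
y=np.radians(-20.5)
for i in range(3): c=capture("wrist")
go([458,-409,225],[-np.sin(y),np.cos(y)])
tin(c,315,225); save("w5.png",c["frame"])
E
```

```text
time: 19.95
tool_pos: [449.4, -221.2, 104.6]
tcp_rot: [-1.761, 1.57, -0.239]
contact_force: [-0.0, -0.3, -4.3]
grip_width: 43.9
t 20.55 Mjaw 0.0061 med 0.006 +- 0.009 F [ 0.17 -0.12 -4.6 ] pos [ 449.  -221.1  104.7] Tx [-0.  0. -1.] w 44.1
[-0.02  0.01 -0.06 -0.01  0.02  0.    0.05  0.03  0.05  0.02 -0.02  0.  ]
time: 21.22
tool_pos: [449.5, -221.5, 5.1]
tcp_rot: [-2.055, 1.57, -0.533]
contact_force: [-0.3, 0.4, -3.8]
grip_width: 43.6
time: 21.47
tool_pos: [449.4, -221.4, 5.4]
tcp_rot: [-2.08, 1.569, -0.558]
contact_force: [-0.1, 0.0, -4.6]
grip_width: 44.1
time: 21.8
tool_pos: [449.4, -221.3, 5.1]
tcp_rot: [-2.032, 1.57, -0.51]
contact_force: [0.2, -0.3, 0.2]
grip_width: 65.9
time: 22.38
tool_pos: [451.6, -222.8, 231.6]
tcp_rot: [-2.129, 1.558, -0.607]
contact_force: [0.7, -0.1, -0.1]
grip_width: 91.9
t 22.5333 pos [ 448.7 -220.9  224.4] rpy [0.564 1.57  2.086] 
T [[-0.0, -0.999, 0.049], [0.0, 0.049, 0.999], [-1.0, 0.0, 0.0]] 
F [-0.33  0.04 -0.08] M [ 0.063 -0.044  0.014] w 91.8494279172891 q [-0.61  0.3   1.59  0.    1.25 -2.13]
shift cm tx,ty,tz [ -0.07  -1.85 -18.74]
wx 0.309
tin [ 449.4 -222.5] z 39.7 yaw -2.57 size [ 43.9 101. ]
```

View pics/w5.png

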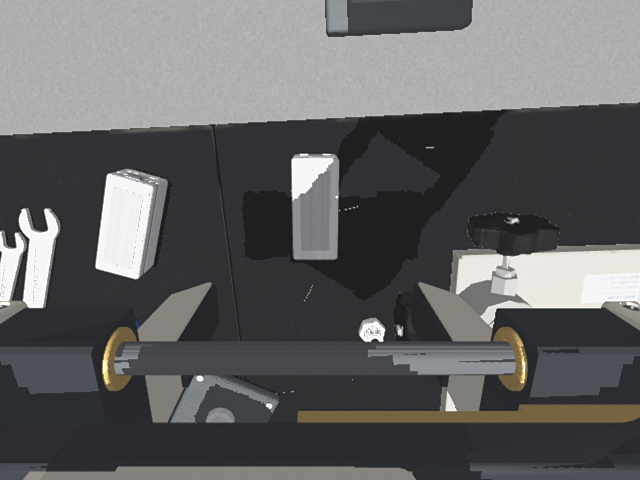

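Middle tin is standing within about 3 mm of its place. Now the right tin.

```bash
python3 -m creep '[{"tx":0,"ty":-1.9,"tz":-18.7,"wx":0.1,"wy":0,"wz":0,"gripper":-1},{"tx":0,"ty":-1.9,"tz":-18.7,"wx":0.2,"wy":0,"wz":0,"gripper":-1},{"tx":0,"ty":-1.9,"tz":-18.7,"wx":0.31,"wy":0,"wz":0,"gripper":-1},{"tx":0,"ty":-1.9,"tz":-18.7,"wx":0.31,"wy":0,"wz":0,"gripper":-1},{"tx":0,"ty":-1.9,"tz":-18.7,"wx":0.31,"wy":0,"wz":0,"gripper":-1},{"tx":0,"ty":-1.9,"tz":-18.7,"wx":0.31,"wy":0,"wz":0,"gripper":-1},{"tx":0,"ty":-1.9,"tz":-18.7,"wx":0.31,"wy":0,"wz":0,"gripper":-1}]'
python3 - <<'E'
from h import *
import pickle
for i in range(4): c=capture("wrist")
save("w6.png",c["frame"]); pickle.dump(c,open("w6.pkl","wb"))
cen,y=tin(c,315,225)
go([*cen,5],[-np.sin(y),np.cos(y)])
E
```

```text
time: 23.12
tool_pos: [457.9, -409.1, 221.7]
tcp_rot: [1.011, 1.566, 2.221]
contact_force: [-0.4, 0.2, -0.1]
grip_width: 92.3
tin [ 457.6 -409.4] z 39.7 yaw -19.5 size [ 43.3 100.9]
t 23.3167 pos [ 459.  -407.4  224.2] rpy [0.878 1.569 2.092] 
T [[-0.001, -0.937, 0.35], [0.001, 0.35, 0.937], [-1.0, 0.001, 0.001]] 
F [-0.22  0.21 -0.15] M [-0.007 -0.006 -0.066] w 91.96059239501241 q [-0.85  0.51  1.26  0.    1.37 -2.06]
shift cm tx,ty,tz [21.92  0.03 -0.25]
wx -0.017
```

View pics/w6.png

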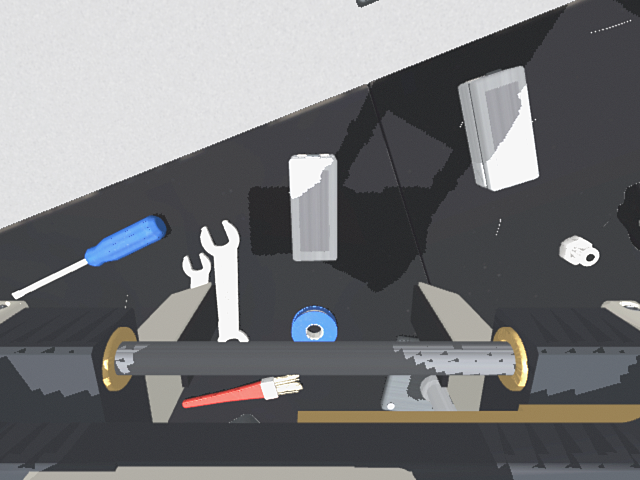

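The wrench at (225,280) is near the left finger's path, so I'll descend with the jaws partly closed.

```bash
python3 -m creep '[{"tx":3,"ty":0,"tz":-0.3,"wx":-0.015,"wy":0,"wz":0,"gripper":-0.5},{"tx":7,"ty":0,"tz":-0.3,"wx":-0.015,"wy":0,"wz":0,"gripper":-0.5},{"tx":11,"ty":0,"tz":-0.3,"wx":-0.015,"wy":0,"wz":0,"gripper":-0.5},{"tx":14,"ty":0,"tz":-0.3,"wx":-0.015,"wy":0,"wz":0,"gripper":-0.5},{"tx":17,"ty":0,"tz":-0.3,"wx":-0.015,"wy":0,"wz":0,"gripper":-0.5},{"tx":20,"ty":0,"tz":-0.3,"wx":-0.015,"wy":0,"wz":0,"gripper":-0.5},{"tx":21.5,"ty":0,"tz":-0.3,"wx":-0.015,"wy":0,"wz":0,"gripper":-0.5},{"tx":21.9,"ty":0,"tz":-0.3,"wx":-0.015,"wy":0,"wz":0,"gripper":-0.5}]'
python3 -m creep '[{"tx":0,"ty":0,"tz":0,"wx":0,"wy":0,"wz":0,"gripper":1},{"tx":0,"ty":0,"tz":0,"wx":0,"wy":0,"wz":0,"gripper":1},{"tx":0,"ty":0,"tz":0,"wx":0,"wy":0,"wz":0,"gripper":1},{"tx":0,"ty":0,"tz":0,"wx":0,"wy":0,"wz":0,"gripper":1},{"tx":0,"ty":0,"tz":0,"wx":0,"wy":0,"wz":0,"gripper":1},{"tx":0,"ty":0,"tz":0,"wx":0,"wy":0,"wz":0,"gripper":1},{"tx":0,"ty":0,"tz":0,"wx":0,"wy":0,"wz":0,"gripper":1},{"tx":0,"ty":0,"tz":0,"wx":0,"wy":0,"wz":0,"gripper":1}]'
python3 -c "
from h import *
st()"
```

```text
time: 23.98
tool_pos: [456.8, -408.8, 2.7]
tcp_rot: [1.028, 1.565, 2.257]
contact_force: [-0.2, 0.8, -0.4]
grip_width: 68.6
time: 24.65
tool_pos: [458.9, -411.5, 7.4]
tcp_rot: [-1.583, 1.568, -0.356]
contact_force: [1.0, 4.5, 6.8]
grip_width: 43.7
t 24.65 pos [ 458.9 -411.5    7.4] rpy [-1.583  1.568 -0.356] 
T [[0.002, -0.941, 0.337], [-0.001, 0.337, 0.941], [-1.0, -0.002, -0.0]] 
F [0.99 4.47 6.83] M [ 0.792 -0.331 -0.026] w 43.653656331873556 q [-0.86  0.74  1.5   0.    0.9  -2.08]
```

```bash
python3 -m creep '[{"tx":-1,"ty":0,"tz":0,"wx":0,"wy":0,"wz":0,"gripper":1},{"tx":-3,"ty":0,"tz":0,"wx":0,"wy":0,"wz":0,"gripper":1},{"tx":-5,"ty":0,"tz":0,"wx":0,"wy":0,"wz":0,"gripper":1},{"tx":-7,"ty":0,"tz":0,"wx":0,"wy":0,"wz":0,"gripper":1},{"tx":-8,"ty":0,"tz":0,"wx":0,"wy":0,"wz":0,"gripper":1},{"tx":-8,"ty":0,"tz":0,"wx":0,"wy":0,"wz":0,"gripper":1},{"tx":-8,"ty":0,"tz":0,"wx":0,"wy":0,"wz":0,"gripper":1},{"tx":-8,"ty":0,"tz":0,"wx":0,"wy":0,"wz":0,"gripper":1}]'
python3 m.py 16
python3 -m creep '[{"tx":0,"ty":0,"tz":0,"wx":0,"wy":0,"wz":0.1,"gripper":1},{"tx":0,"ty":0,"tz":0,"wx":0,"wy":0,"wz":0.2,"gripper":1},{"tx":0,"ty":0,"tz":0,"wx":0,"wy":0,"wz":0.3,"gripper":1},{"tx":0,"ty":0,"tz":0,"wx":0,"wy":0,"wz":0.4,"gripper":1},{"tx":0,"ty":0,"tz":0,"wx":0,"wy":0,"wz":0.4,"gripper":1},{"tx":0,"ty":0,"tz":0,"wx":0,"wy":0,"wz":0.4,"gripper":1},{"tx":0,"ty":0,"tz":0,"wx":0,"wy":0,"wz":0.4,"gripper":1},{"tx":0,"ty":0,"tz":0,"wx":0,"wy":0,"wz":0.4,"gripper":1}]'
python3 -m creep '[{"tx":0,"ty":0,"tz":0,"wx":0,"wy":0,"wz":-0.1,"gripper":1},{"tx":0,"ty":0,"tz":0,"wx":0,"wy":0,"wz":-0.2,"gripper":1},{"tx":0,"ty":0,"tz":0,"wx":0,"wy":0,"wz":-0.3,"gripper":1},{"tx":0,"ty":0,"tz":0,"wx":0,"wy":0,"wz":-0.4,"gripper":1},{"tx":0,"ty":0,"tz":0,"wx":0,"wy":0,"wz":-0.4,"gripper":1},{"tx":0,"ty":0,"tz":0,"wx":0,"wy":0,"wz":-0.4,"gripper":1}]'
python3 m.py 16
python3 -m creep '[{"tx":0,"ty":0,"tz":0,"wx":0,"wy":0,"wz":-0.1,"gripper":1},{"tx":0,"ty":0,"tz":0,"wx":0,"wy":0,"wz":-0.2,"gripper":1},{"tx":0,"ty":0,"tz":0,"wx":0,"wy":0,"wz":-0.3,"gripper":1},{"tx":0,"ty":0,"tz":0,"wx":0,"wy":0,"wz":-0.4,"gripper":1},{"tx":0,"ty":0,"tz":0,"wx":0,"wy":0,"wz":-0.4,"gripper":1},{"tx":0,"ty":0,"tz":0,"wx":0,"wy":0,"wz":-0.4,"gripper":1},{"tx":0,"ty":0,"tz":0,"wx":0,"wy":0,"wz":-0.4,"gripper":1},{"tx":0,"ty":0,"tz":0,"wx":0,"wy":0,"wz":-0.4,"gripper":1}]'
python3 -m creep '[{"tx":0,"ty":0,"tz":0,"wx":0,"wy":0,"wz":0.1,"gripper":1},{"tx":0,"ty":0,"tz":0,"wx":0,"wy":0,"wz":0.2,"gripper":1},{"tx":0,"ty":0,"tz":0,"wx":0,"wy":0,"wz":0.3,"gripper":1},{"tx":0,"ty":0,"tz":0,"wx":0,"wy":0,"wz":0.4,"gripper":1},{"tx":0,"ty":0,"tz":0,"wx":0,"wy":0,"wz":0.4,"gripper":1},{"tx":0,"ty":0,"tz":0,"wx":0,"wy":0,"wz":0.4,"gripper":1}]'
python3 m.py 20
```

```text
time: 25.32
tool_pos: [457.1, -411.0, 84.4]
tcp_rot: [1.071, 1.568, 2.298]
contact_force: [0.9, -0.1, -4.5]
grip_width: 44.0
t 26.1167 Mjaw -0.0032 med 0.0002 +- 0.0074 F [ 0.14  0.17 -3.85] pos [ 457.8 -411.7   85.7] Tx [ 0.  0. -1.] w 43.9
[ 0.04 -0.03  0.02 -0.05 -0.    0.04  0.   -0.04 -0.02  0.05  0.01  0.02
 -0.06  0.   -0.   -0.01]
time: 26.78
tool_pos: [457.4, -411.8, 86.7]
tcp_rot: [1.572, 1.174, 2.798]
contact_force: [0.4, 1.0, -3.6]
grip_width: 43.8
time: 27.28
tool_pos: [456.3, -411.6, 87.6]
tcp_rot: [2.126, 1.57, -2.932]
contact_force: [-0.5, -0.5, -3.5]
grip_width: 43.9
t 28.0833 Mjaw 0.0291 med 0.0366 +- 0.0095 F [ 0.18  0.12 -4.05] pos [ 457.8 -411.7   85.7] Tx [-0.  0. -1.] w 44.0
[-0.08  0.05 -0.01  0.03  0.02  0.05  0.07 -0.03  0.06  0.05  0.06  0.03
  0.04  0.06  0.04  0.03]
time: 28.75
tool_pos: [458.8, -412.5, 86.4]
tcp_rot: [-1.573, 1.171, -0.346]
contact_force: [-0.2, 0.3, -4.2]
grip_width: 43.6
time: 29.25
tool_pos: [459.7, -412.0, 85.2]
tcp_rot: [-2.018, 1.568, -0.789]
contact_force: [0.6, 0.5, -4.4]
grip_width: 43.7
t 30.25 Mjaw -0.0424 med -0.0478 +- 0.0066 F [ 0.01 -0.19 -4.06] pos [ 457.9 -411.6   85.6] Tx [ 0.  0. -1.] w 43.8
[ 0.01 -0.02 -0.03 -0.04 -0.07 -0.04 -0.06 -0.05  0.02  0.02 -0.05 -0.06
 -0.05 -0.07 -0.08 -0.08 -0.04 -0.08 -0.05 -0.03]
```

After one tilt +0.04 N·m, after the other −0.05 N·m, a swing of about 0.09, so the right tin rattles. Next I'll work out the carry via a standoff 60 mm short of the reading pose.

Run:
```python
from h import *
d=np.array([np.cos(np.radians(-29.5)),np.sin(np.radians(-29.5))]); w=np.array([669.5,-329.5])
print(w-80*d)
go([*(w-140*d),131],[-d[1],d[0]])
c=capture("wrist"); save("w7.png",c["frame"])
P=cloud(c); q=P.reshape(-1,3); p0=pt(c,315,225); print("tin px pts",[(v,np.round(pt(c,315,v),1)) for v in (150,170,200,230,250)])
for n in ["side","scene"]:
    c=capture(n); save(n+"7.png",c["frame"])
```

```text
[ 599.87154432 -290.10611519]
t 30.25 pos [ 457.9 -411.6   85.6] rpy [-0.287  1.571  0.94 ] 
T [[0.0, -0.941, 0.337], [0.0, 0.337, 0.941], [-1.0, -0.0, 0.0]] 
F [ 0.86  0.1  -3.84] M [-0.027 -0.026 -0.044] w 43.762756450872594 q [-0.86  0.64  1.44  0.    1.06 -2.08]
shift cm tx,ty,tz [-4.53 -3.36 17.25]
wx 0.171
tin px pts [(150, array([ 397.1, -391. ,   -3. ])), (170, array([ 409.1, -395.3,   -1.7])), (200, array([ 408.1, -395.1,   96.4])), (230, array([ 413.8, -397.1,  118.3])), (250, array([ 421.1, -399.7,  117.3]))]
```

View pics/w7.png

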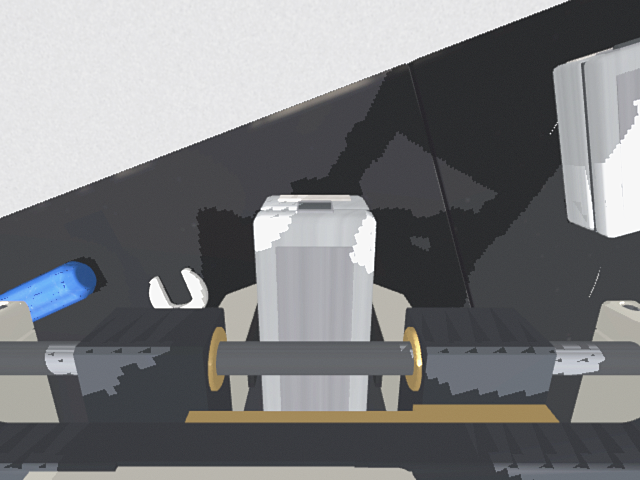

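View pics/side7.png

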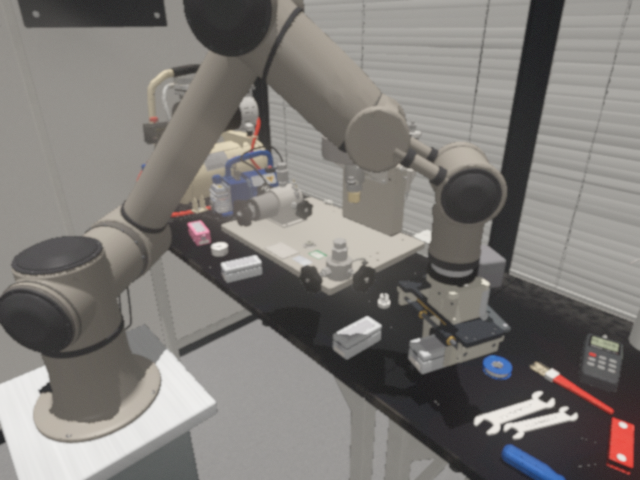

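```bash
python3 -m creep '[{"tx":-2,"ty":0,"tz":0,"wx":0,"wy":0,"wz":0,"gripper":1},{"tx":-4.6,"ty":-0.4,"tz":2,"wx":0.03,"wy":0,"wz":0,"gripper":1},{"tx":-4.7,"ty":-1,"tz":5,"wx":0.06,"wy":0,"wz":0,"gripper":1},{"tx":-4.7,"ty":-1.6,"tz":8,"wx":0.09,"wy":0,"wz":0,"gripper":1},{"tx":-4.7,"ty":-2.2,"tz":11,"wx":0.12,"wy":0,"wz":0,"gripper":1},{"tx":-4.7,"ty":-2.8,"tz":14,"wx":0.15,"wy":0,"wz":0,"gripper":1},{"tx":-4.7,"ty":-3.2,"tz":16.2,"wx":0.17,"wy":0,"wz":0,"gripper":1},{"tx":-4.7,"ty":-3.4,"tz":17.2,"wx":0.17,"wy":0,"wz":0,"gripper":1}]'
cat > z.py <<'E'
from h import *
import pickle,sys
for i in range(4): c=capture("wrist")
o,T=st(); P=cloud(c).reshape(-1,3)
L=(P-o["tool_pos"])@T   # tool frame
m=(abs(L[:,2])<17)&(L[:,1]>22)&(L[:,1]<60)&(L[:,0]<-25)&(L[:,0]>-45)
q=L[m]; A=np.c_[q[:,1],q[:,2],np.ones(len(q))]; s=np.linalg.lstsq(A,q[:,0],rcond=None)[0]
r=abs(A@s-q[:,0])<1.5; s=np.linalg.lstsq(A[r],q[r,0],rcond=None)[0]
print("top pts",r.sum(),"slope along y (rad)",s[0].round(4),"across",s[1].round(4),"top height at grasp above TCP",(-s[2]).round(2),"y max",np.percentile(q[:,1],99.5))
e=(abs(L[:,2])<17)&(L[:,1]>40)&(L[:,1]<62)&(L[:,0]<-3)&(L[:,0]>-28); print("end face y (median)",np.median(L[e,1]),e.sum())
w=(L[:,0]<-28)&(L[:,0]>-40)&(L[:,1]>25)&(L[:,1]<48)&(abs(L[:,2])<30); print("side z",np.percentile(L[w,2],[1,99]))
if len(sys.argv)>1:
    for n in ["wrist","side","scene"]:
        c=capture(n); save(n+sys.argv[1]+".png",c["frame"]); pickle.dump(c,open(n+sys.argv[1]+".pkl","wb"))
E
python3 z.py 8
```

```text
time: 31.07
tool_pos: [549.1, -258.2, 132.8]
tcp_rot: [0.125, 1.57, 1.184]
contact_force: [0.2, -0.2, -4.3]
grip_width: 43.9
t 31.2667 pos [ 547.5 -261.9  132.6] rpy [-3.109  1.57  -2.051] 
T [[-0.0, -0.871, 0.491], [-0.001, 0.491, 0.871], [-1.0, -0.0, -0.001]] 
F [-0.17 -0.06 -3.34] M [-0.074 -0.033 -0.012] w 43.940977858238384 q [-0.57  0.57  1.42 -0.    1.15 -1.63]
top pts 6875 slope along y (rad) 0.0496 across 0.0024 top height at grasp above TCP 34.15 y max 51.77351121097113
end face y (median) 51.174680185467544 1361
side z [-21.79658429  20.71338974]
```

View pics/wrist8.png

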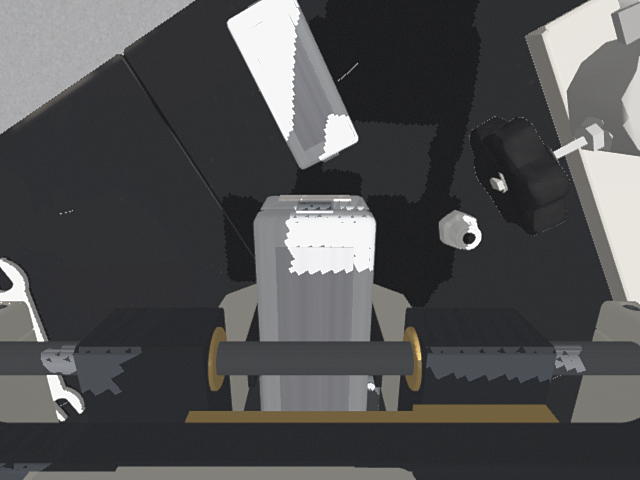

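View pics/scene8.png

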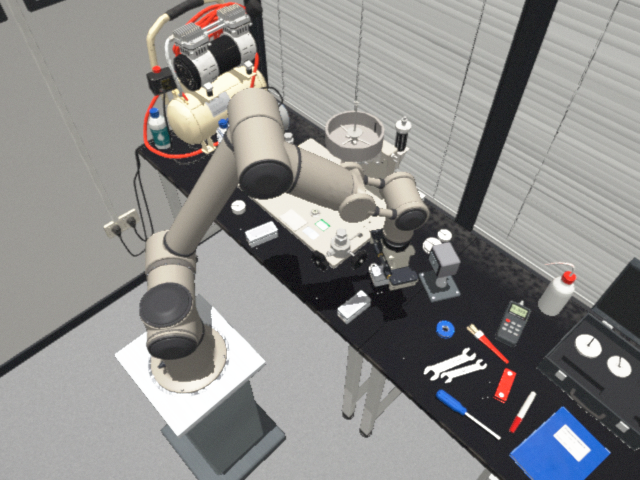

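View pics/side8.png

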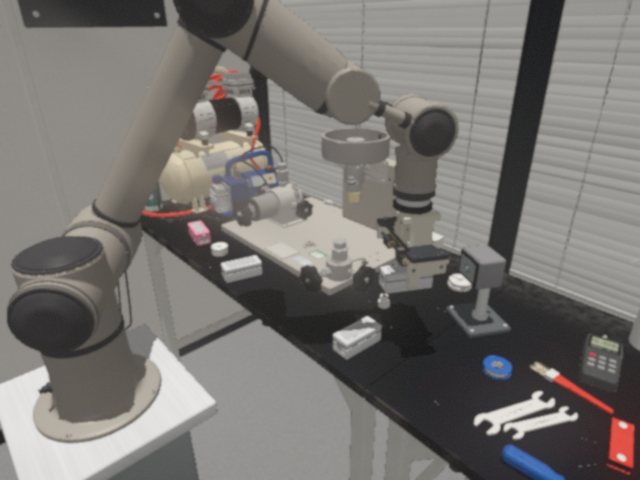

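The held tin sags about 0.05 rad at the robot end. I'll check the camera's own tilt bias on a tin that was standing flat.

Run:
```python
from h import *
import pickle
for f,tcp,T in [("w6.pkl",[459,-407.4,224.2],[[0,-.937,.35],[0,.35,.937],[-1,0,0]]),("w4.pkl",[448.9,-218.8,224.3],[[0,-.999,.048],[0,.048,.999],[-1,0,0]])]:
    c=pickle.load(open(f,"rb")); P=cloud(c).reshape(-1,3); L=(P-tcp)@np.array(T)
    m=(abs(L[:,2])<17)&(abs(L[:,1])<45)&(P[:,2]>35)&(P[:,2]<45); q=L[m]
    print(f,np.linalg.lstsq(np.c_[q[:,1],q[:,2],np.ones(len(q))],q[:,0],rcond=None)[0],m.sum())
c=pickle.load(open("wrist8.pkl","rb")); P=cloud(c)
tin(c,300,60) if False else None
q=P[60:140,250:320].reshape(-1,3); q=q[(q[:,2]>36)&(q[:,2]<44)]
print("bench tin slope in wrist8",np.linalg.lstsq(np.c_[q[:,:2]-q[:,:2].mean(0),np.ones(len(q))],q[:,2],rcond=None)[0])
# side camera: held tin side face / bottom edge
c=pickle.load(open("side8.pkl","rb")); save("side8c.png",cv2.resize(c["frame"][200:340,350:530],None,fx=4,fy=4,interpolation=cv2.INTER_CUBIC))
```

```text
w6.pkl [-8.91388349e-04  1.06083144e-02  1.84300098e+02] 3341
w4.pkl [-6.29222834e-04  3.68779276e-03  1.84409984e+02] 3336
bench tin slope in wrist8 [3.75987257e-03 2.32401482e-02 3.99804563e+01]
```

View pics/side8c.png

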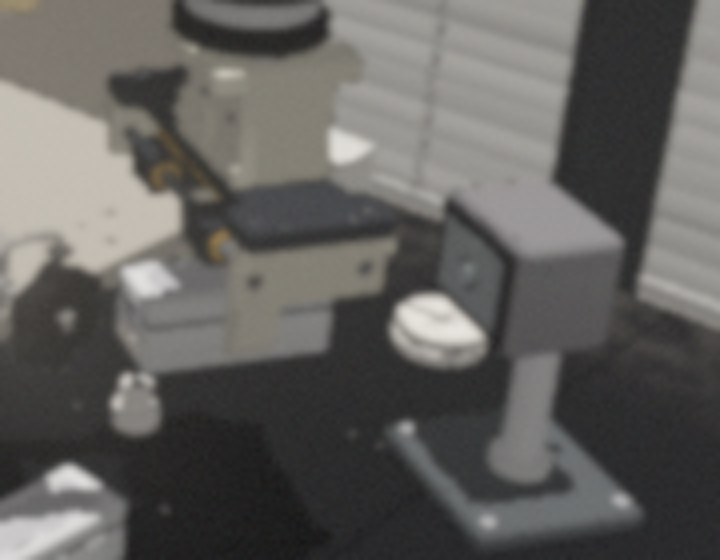

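The camera bias is negligible, so the tilt is real. I'll level it with wz +0.05 and approach most of the way.

```bash
python3 -m creep '[{"tx":0,"ty":-0.5,"tz":0,"wx":0,"wy":0,"wz":0.02,"gripper":1},{"tx":0.1,"ty":-1.3,"tz":0,"wx":0,"wy":0,"wz":0.04,"gripper":1},{"tx":0.1,"ty":-2.1,"tz":0.1,"wx":0,"wy":0,"wz":0.05,"gripper":1},{"tx":0.1,"ty":-3,"tz":0.1,"wx":0,"wy":0,"wz":0.05,"gripper":1},{"tx":0.1,"ty":-3.8,"tz":0.1,"wx":0,"wy":0,"wz":0.05,"gripper":1},{"tx":0.1,"ty":-4.3,"tz":0.1,"wx":0,"wy":0,"wz":0.05,"gripper":1},{"tx":0.1,"ty":-4.5,"tz":0.1,"wx":0,"wy":0,"wz":0.05,"gripper":1},{"tx":0.1,"ty":-4.5,"tz":0.1,"wx":0,"wy":0,"wz":0.05,"gripper":1}]'
python3 z.py 9
python3 - <<'E'
import pickle
from h import *
c=pickle.load(open("wrist9.pkl","rb")); P=cloud(c).reshape(-1,3); o=get_obs()
d=np.array([np.cos(np.radians(-29.5)),np.sin(np.radians(-29.5))]); n=np.array([-d[1],d[0]])
q=P-o["tool_pos"]; a=q[:,:2]@d; b=q[:,:2]@n; h=q[:,2]
m=(abs(b)<17)&(a<-22)&(a>-60)&(h>25)&(h<45); A=np.c_[a[m],b[m],np.ones(m.sum())]; s=np.linalg.lstsq(A,h[m],rcond=None)[0]
print("world slope fwd",s[0].round(4),"across",s[1].round(4),"top z at TCP",(s[2]+o["tool_pos"][2]).round(2))
e=(abs(b)<17)&(a<-40)&(a>-62)&(h<28)&(h>3); print("rear end face a",np.median(a[e]),e.sum())
w=(h>28)&(h<40)&(a<-25)&(a>-46)&(abs(b)<30); B=b[w];Aa=a[w]
for lo in range(-46,-25,7):
    k=(Aa>=lo)&(Aa<lo+7); print(lo,np.percentile(B[k],[1,99]).round(1))
f=np.array([669.5,-329.5])-o["tool_pos"][:2]; print("TCP to window: along",(f@d).round(1),"lateral",(f@n).round(1))
c=pickle.load(open("side9.pkl","rb")); save("side9c.png",cv2.resize(c["frame"][200:340,360:540],None,fx=4,fy=4,interpolation=cv2.INTER_CUBIC))
E
```

```text
time: 32.08
tool_pos: [587.2, -283.1, 131.4]
tcp_rot: [1.57, 1.521, 2.627]
contact_force: [-0.6, 0.5, -4.1]
grip_width: 43.8
t 32.2833 pos [ 587.1 -282.3  131.7] rpy [1.569 1.52  2.626] 
T [[-0.044, -0.87, 0.492], [0.025, 0.491, 0.871], [-0.999, 0.05, 0.0]] 
F [ 1.39  0.22 -3.73] M [-0.068 -0.103 -0.001] w 43.709877242372926 q [-0.56  0.68  1.22 -0.    1.29 -1.62]
top pts 6878 slope along y (rad) 0.0511 across 0.0043 top height at grasp above TCP 34.1 y max 51.67446706563847
end face y (median) 51.09770866853724 1367
side z [-22.74768101  19.79240048]
world slope fwd 0.0906 across -0.0026 top z at TCP 168.8
rear end face a -50.78225882847598 1243
-46 [-22.9  19.6]
-39 [-22.9  19.6]
-32 [-22.9  19.7]
TCP to window: along 94.7 lateral -0.6
```

View pics/side9c.png

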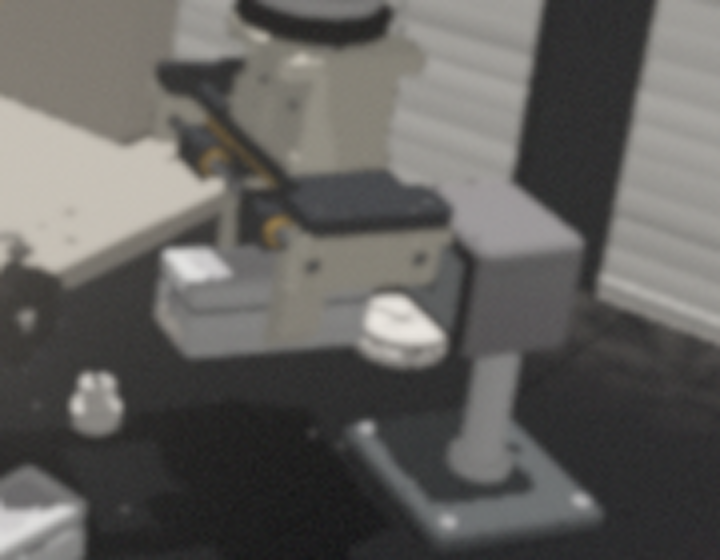

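```bash
cat > f.py <<'E'
import pickle,sys
from h import *
c=pickle.load(open(sys.argv[1],"rb")); P=cloud(c).reshape(-1,3); o=get_obs()
d=np.array([np.cos(np.radians(-29.5)),np.sin(np.radians(-29.5))]); n=np.array([-d[1],d[0]])
q=P-o["tool_pos"]; a=q[:,:2]@d; b=q[:,:2]@n; h=q[:,2]
m=(abs(b)<15)&(a<-25)&(a>-46)&(h>28)&(h<40); A=np.c_[a[m],b[m],np.ones(m.sum())]; H=h[m]; r=np.ones(len(H),bool)
for _ in range(6):
    s=np.linalg.lstsq(A[r],H[r],rcond=None)[0]; r=abs(A@s-H)<max(0.8,1.5*np.median(abs(A@s-H)))
print("slope fwd",s[0].round(4),"across",s[1].round(4),"top z at TCP",(s[2]+o["tool_pos"][2]).round(2),r.sum(),len(H))
for lo in range(-56,-20,4):
    k=(abs(b)<15)&(a>=lo)&(a<lo+4)&(h>20)&(h<45); print(lo+2,np.median(h[k]).round(2) if k.sum() else None,k.sum(),end="; ")
f=np.array([669.5,-329.5])-o["tool_pos"][:2]; print("\nTCP to window: along",(f@d).round(1),"lateral",(f@n).round(1), o["tool_pos"])
E
python3 f.py wrist9.pkl
```

```text
slope fwd -0.0144 across -0.0068 top z at TCP 165.54 3754 4622
-54 25.93 78; -50 30.74 1054; -46 34.25 967; -42 34.2 917; -38 34.33 932; -34 34.28 858; -30 34.14 829; -26 33.91 830; -22 33.69 796; 
TCP to window: along 94.7 lateral -0.6 [ 587.35483985 -282.29128333  131.85943979]
```

Run:
```python
from h import *
import pickle
def prof(f,tcp,yaw=-29.5,hr=(20,45),name=""):
    c=pickle.load(open(f,"rb")); P=cloud(c).reshape(-1,3)
    d=np.array([np.cos(np.radians(yaw)),np.sin(np.radians(yaw))]); n=np.array([-d[1],d[0]])
    q=P-np.array(tcp); a=q[:,:2]@d; b=q[:,:2]@n; h=q[:,2]
    print(f,[(lo+1,np.median(h[k]).round(2)) for lo in range(-54,-16,2) for k in [(abs(b)<14)&(a>=lo)&(a<lo+2)&(h>hr[0])&(h<hr[1])] if k.sum()>30])
prof("wrist8.pkl",[547.5,-261.9,132.6])
prof("wrist9.pkl",[587.3,-282.3,131.8])
prof("w6.pkl",[457.6,-409.4,5.4],-19.5)
for k in (8,9):
    o=None
    c=pickle.load(open(f"side{k}.pkl","rb")); P=cloud(c).reshape(-1,3)
    tcp=[[547.5,-261.9],[587.3,-282.3]][k-8]
    d=np.array([np.cos(np.radians(-29.5)),np.sin(np.radians(-29.5))]); n=np.array([-d[1],d[0]])
    q=P[:,:2]-tcp; a=q@d;b=q@n; h=P[:,2]
    m=(abs(a)<60)&(abs(b+22)<6)&(h>110)&(h<185)
    print("side",k,[(lo+2,h[j].min().round(1),h[j].max().round(1),j.sum()) for lo in range(-54,54,6) for j in [m&(a>=lo)&(a<lo+6)] if j.sum()>2])
```

```text
wrist8.pkl [(-53, np.float64(24.02)), (-51, np.float64(28.3)), (-49, np.float64(31.73)), (-47, np.float64(32.22)), (-45, np.float64(32.2)), (-43, np.float64(32.3)), (-41, np.float64(32.25)), (-39, np.float64(32.65)), (-37, np.float64(32.75)), (-35, np.float64(32.68)), (-33, np.float64(32.76)), (-31, np.float64(32.74)), (-29, np.float64(32.83)), (-27, np.float64(32.73)), (-25, np.float64(32.79)), (-23, np.float64(32.78)), (-21, np.float64(32.71)), (-19, np.float64(32.69)), (-17, np.float64(32.65))]
wrist9.pkl [(-53, np.float64(25.93)), (-51, np.float64(27.04)), (-49, np.float64(32.0)), (-47, np.float64(34.2)), (-45, np.float64(34.39)), (-43, np.float64(34.28)), (-41, np.float64(34.24)), (-39, np.float64(34.15)), (-37, np.float64(34.63)), (-35, np.float64(34.4)), (-33, np.float64(34.36)), (-31, np.float64(34.27)), (-29, np.float64(34.14)), (-27, np.float64(34.0)), (-25, np.float64(33.97)), (-23, np.float64(33.79)), (-21, np.float64(33.73)), (-19, np.float64(33.58)), (-17, np.float64(33.46))]
w6.pkl [(-51, np.float64(25.79)), (-49, np.float64(32.01)), (-47, np.float64(33.88)), (-45, np.
[... 1728 characters left out ...]
4(49)), (-22, np.float64(125.3), np.float64(166.0), np.int64(49)), (-16, np.float64(127.3), np.float64(165.6), np.int64(54)), (-10, np.float64(127.3), np.float64(182.1), np.int64(48)), (-4, np.float64(126.3), np.float64(165.7), np.int64(4)), (2, np.float64(123.7), np.float64(128.6), np.int64(6)), (8, np.float64(126.5), np.float64(126.9), np.int64(3)), (14, np.float64(125.5), np.float64(129.7), np.int64(5)), (20, np.float64(124.6), np.float64(150.6), np.int64(19)), (26, np.float64(123.4), np.float64(156.2), np.int64(38)), (32, np.float64(121.3), np.float64(154.4), np.int64(33)), (38, np.float64(123.8), np.float64(157.3), np.int64(38)), (44, np.float64(123.7), np.float64(156.0), np.int64(36))]
```

That tilt was an artefact. My first fit included the rounded rim, while the flat panel was level before (same as the bench reference) and is tilted 0.05 now. I'll undo the wz and make the final approach.

```bash
python3 -m creep '[{"tx":-0.05,"ty":-0.3,"tz":0,"wx":0,"wy":0,"wz":-0.02,"gripper":1},{"tx":-0.1,"ty":-0.7,"tz":0,"wx":0,"wy":0,"wz":-0.04,"gripper":1},{"tx":-0.15,"ty":-1.1,"tz":0,"wx":0,"wy":0,"wz":-0.05,"gripper":1},{"tx":-0.15,"ty":-1.4,"tz":0,"wx":0,"wy":0,"wz":-0.05,"gripper":1},{"tx":-0.15,"ty":-1.6,"tz":0,"wx":0,"wy":0,"wz":-0.05,"gripper":1},{"tx":-0.15,"ty":-1.64,"tz":0,"wx":0,"wy":0,"wz":-0.05,"gripper":1},{"tx":-0.15,"ty":-1.64,"tz":0,"wx":0,"wy":0,"wz":-0.05,"gripper":1},{"tx":-0.15,"ty":-1.64,"tz":0,"wx":0,"wy":0,"wz":-0.05,"gripper":1}]'
python3 z.py 10; python3 f.py wrist10.pkl
python3 - <<'E'
import pickle
from h import *
c=pickle.load(open("side10.pkl","rb")); save("side10c.png",cv2.resize(c["frame"][200:340,360:540],None,fx=4,fy=4,interpolation=cv2.INTER_CUBIC))
P=cloud(c).reshape(-1,3); o=get_obs()
d=np.array([np.cos(np.radians(-29.5)),np.sin(np.radians(-29.5))]); n=np.array([-d[1],d[0]])
q=P[:,:2]-o["tool_pos"][:2]; a=q@d;b=q@n;h=P[:,2]
m=(b>-28)&(b<-17)&(h>128)&(h<155)&(abs(a)<65); print("tin far end a (side)",np.percentile(a[m],[99]),"near",np.percentile(a[m],[1]))
m=(a>65)&(a<90)&(h>118)&(h<172)&(abs(b)<45); print("reader front a",np.percentile(a[m],[5,25,50]).round(1),m.sum(),"b",np.percentile(b[m],[1,99]))
c=pickle.load(open("scene10.pkl","rb")); save("scene10c.png",cv2.resize(c["frame"][200:340,340:520],None,fx=4,fy=4,interpolation=cv2.INTER_CUBIC))
E
```

```text
time: 33.1
tool_pos: [601.8, -290.5, 132.2]
tcp_rot: [1.309, 1.57, 2.366]
contact_force: [0.4, 0.1, -3.7]
grip_width: 43.6
t 33.3 pos [ 601.7 -290.5  132.3] rpy [1.137 1.571 2.194] 
T [[-0.0, -0.871, 0.491], [0.0, 0.491, 0.871], [-1.0, 0.0, 0.0]] 
F [ 0.1   0.06 -4.01] M [-0.069 -0.054 -0.015] w 43.787133696225055 q [-0.56  0.68  1.21  0.    1.25 -1.62]
top pts 6867 slope along y (rad) 0.0499 across 0.0056 top height at grasp above TCP 34.09 y max 51.645250216488705
end face y (median) 51.08389256575503 1367
side z [-22.67674378  19.82861483]
slope fwd 0.0313 across -0.006 top z at TCP 165.96 3662 4580
-54 23.8 182; -50 30.29 1318; -46 32.08 931; -42 32.08 910; -38 32.63 911; -34 32.63 854; -30 32.59 828; -26 32.57 813; -22 32.51 770; 
TCP to window: along 78.1 lateral -0.6 [ 601.80781833 -290.49579484  132.39794885]
tin far end a (side) [47.16555563] near [-51.07148424]
reader front a [77.3 78.5 79.4] 336 b [-39.42438128  21.2055738 ]
```

View pics/side10c.png

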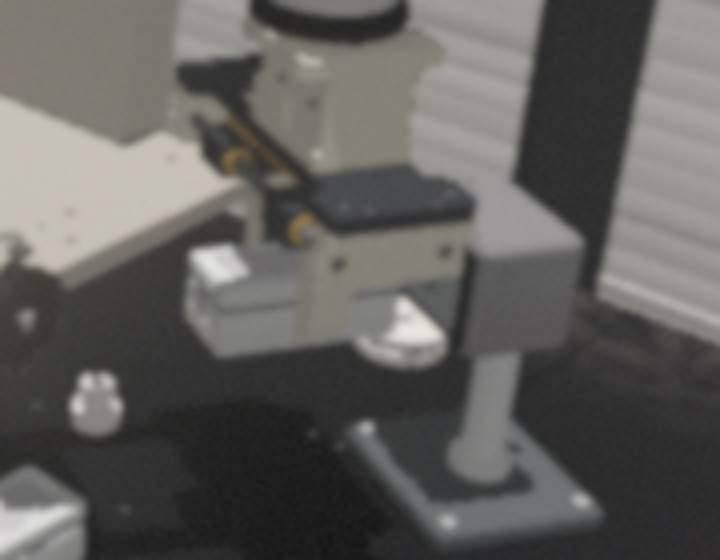

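View pics/scene10.png

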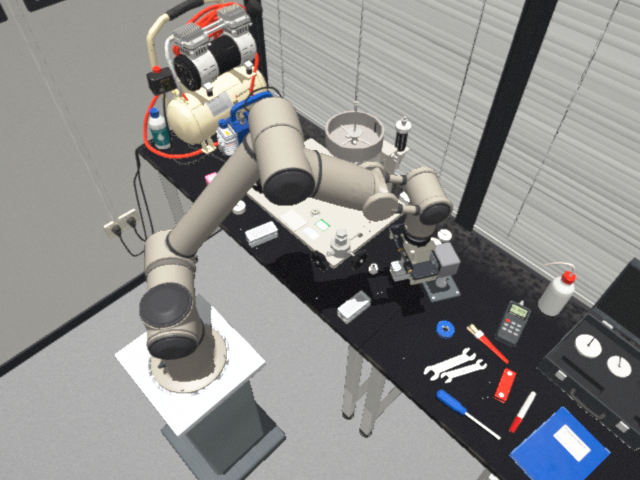

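Gap is about 30 mm, with the panel level, yaw on the window normal, lateral offset under 1 mm and centre height about 145. I'll check it is settled and hand in.

```bash
python3 m.py 10
python3 - <<'E'
from h import *
o=get_obs(); print(np.round(o["dq"],4),o["time"])
print(close_job())
E
```

```text
t 33.95 Mjaw -0.053 med -0.058 +- 0.0081 F [-0.19  0.12 -3.9 ] pos [ 601.8 -290.5  132.4] Tx [ 0.  0. -1.] w 43.8
[-0.08 -0.09 -0.07 -0.02 -0.02 -0.05 -0.02 -0.07 -0.07 -0.05]
[ 0.0001 -0.0021  0.0002 -0.0001  0.     -0.0006] 33.95
the job is handed in; nothing more can be done
None
```

The right-hand tin rattles. I finished holding it level in front of the tag reader and handed the job in at 34 s, with no verdict reported.

- **Finding it:** I lifted each tin and rocked it end to end over its own place. I also gave the left and middle tins a short lengthwise shake; the right one I only rocked. The left and middle tins stayed balanced, with moments between about −0.01 and +0.03 N·m apart from one unsettled 0.04 reading. The right tin swung from about +0.04 to −0.05 N·m.
- **Quiet tins put back:** Both stand where they were, the left within 1 mm and the middle within about 3 mm. Neither was taken to the reader.
- **Final hold:**

| Check | Measured |
|---|---|
| Gap to the glass | about 30 mm |
| Sideways offset | within about 1.5 mm (wrist camera up to 1.5 mm, arm position under 1 mm) |
| Centre height | about 145 mm |
| Tilt | within about 0.5° |
| Turn against the window's facing direction | about 0.1°, the direction itself known to about 1° |
| Arm | still; grip 43.8 mm |

- **Checks that disagreed:** A first tilt fit suggested the held tin was 0.05 rad off level. It had included the rounded rim, so I undid the correction I had made from it. The flat panel of the lid then matched a tin standing on the bench.
- **Bystanders:** I saw no movement of the tape roll, adapter, weight or reader in the last pictures, but I did not measure them again.

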